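# Find the set slope on a crowned stud with a dial angle gauge

### The job

Find the spot on the stud block's crowned top edge that has the set slope: pick up the dial angle gauge, rest the flat of its base lengthwise along that edge and rock it on the curve until its swinging pointer settles on the gauge's marker tab. Finish while still holding it there in the gripper, steady and not leaning sideways, its base bearing lightly on the wood, so that the touching spot can be pencilled. Leave the pliers, pot, pencil and loose offcut where they lie.

Things in the scene. Friction and masses are not known exactly. Their poses are not given: they have to be found in the camera images.
- gauge: Dial angle gauge, about 0.26 kg, loose, upright on the table. Origin: centre of its underside; x along the base, z up, -y out of the dial. Base bar 140 (x) x 30 (y) x 16 high; round black housing, radius 56, 26 thick (y +-13), centre 72 up, top 128 up. Grip the solid upper housing, 85 to 124 up, across y (26). Below is a window: white plate, ticks every 10 degrees, pointer, marker tab
- pointer (a joint): Plumb pointer's swing about the gauge's y axis, rad; pivot 72 above the underside. It hangs free, swings at about 3 Hz and settles in about 1 s. 0: towards the middle of the base; positive: tip moved towards the gauge's -x. With the gauge turned by t about its own y (+x end down for positive t) it settles at -t
- marker (a joint): Where the friction-held marker tab stands on the window's rim, same zero, axis and sign as the pointer (between -0.28 and 0.28 rad); it does not move by itself. The pointer is on the mark when both joints read alike
- pointer_tip (a point): Tip of the pointer, 45.5 mm from the dial centre
- marker_end (a point): Middle of the inner end of the marker tab (bright steel on the black rim, 7 wide, 10 long), 45.5 mm from the dial centre, in the plane of the pointer
- stud: Workpiece, fixed: stud block on edge, 160 long (x), 38 thick (y +-19), let into a flat joist offcut 200 x 140 x 38 high. Origin: centre of the offcut's underside, at table height; x along the stud, z up. The stud's top edge is a circular arc along x, radius 160, 115 above the table at mid length, 94 at the ends (30 degrees of slope there)
- crown (a point): Highest point of the stud's crowned edge, mid length and mid thickness, 115 above the table
- crown_centre (a point): Centre of the circular arc of the stud's crowned edge, 160 straight below the crown, that is 45 below the table
- pliers: Bystander: needle-nose pliers lying flat, 160 long, 12 high, origin near the pivot
- pot: Bystander: white ceramic pot, 100 across, 105 high, origin under its centre
- pencil: Bystander: flat carpenter's pencil, 155 long, 8 high, lying
- offcut: Bystander: loose wood offcut 110 x 62 x 38 high
Things that resemble listed ones, but are neither listed nor needed, are in the scene too. Leave any red or yellow look-alike of the gauge alone. Of the things shaped like the stud, the wooden one is meant.

How it is judged:
By the outcome, as a careful person would: the job done as asked, in the order asked, and still so for the second after the job is handed in, while the arm keeps its last pose, push and grip.
It also fails if it takes over 48 s, if anything falls off the work surface, if the arm or the gripper's body presses on something with over 40 N, if the wrist force passes 120 N, or if a joint passes its speed limit or range.

### The arm

A 6-joint arm with a two-finger parallel gripper is mounted at the origin on the work surface. World frame = base frame: x ahead of the robot, y to its left, z up, the work surface at z = 0. Lengths are in m, angles in degrees, forces in N, time in s.
With the tool pointing down it reaches from about 0.4 to 0.825 m from the base axis. Payload 7 kg.
Tool frame: the origin (TCP) lies midway between the tips of the shut fingers; the grasp point (between the pads) lies 19 mm behind it (r.grasp_offset is the distance from the TCP to the grasp point, in m); z points along the fingers, x is the direction in which the jaws open and shut, and the axes are right-handed (so a half turn about z gives the same grasp; the last joint's range is limited). The gripper opens to 88 mm and grips with 3 to 60 N. Pads are 19 mm wide; open, the fingers measure 130 mm over their backs; the gripper's body (78 mm by 193 mm) begins 47 mm behind the grasp point.
Start: joints at [-51.217, 20.546, 0.682, 0, -70.136, -16.507], TCP at [0.256, -0.625, 0.227] pointing down, gripper open.
Joint ranges: [-176.03, 176.03], [-82.01, 121.73], [-58.28, 71.71], [-173.87, 95.51], [-174.79, -0.11], [-173.66, 173.66]. Speed limits (degrees/s): [136.94, 136.94, 172.46, 180, 180, 180].

### API

Orientations are given as [roll, pitch, yaw] about the fixed x, y, z axes, in that order (R = Rz(yaw) Ry(pitch) Rx(roll)).
In Python, from plant import r gives the robot as it stands.
- The arm moves only by the tool step_arm, never from a script. Its argument "deltas" is a list of rows, each a list of 7 numbers: the turn, a rotation vector about the tool's x, y, z in rad, then the shift along the tool's x, y, z in mm, then the opening, from -1 (shut) to 1 (fully open), so that 0 is half open. In form: [[ax, ay, az, x, y, z, grip], ...]. A call has 1 to 10 rows; each row shifts and turns the pose as measured when the row begins, along the tool's axes as they then stand; what a row does not reach is not made up. A row lasts 1/10 s, in which the tool goes at most 50 mm and 8.59 degrees, less where a joint would pass 70% of its speed; a pose out of reach is approached as far as the arm can. A call with a gripper value outside its range is refused whole. The fingers move at their own pace and stop on an object; "squeeze" is the grip in N (left out, the last holds). Time passes only in rows, so rows that do not move let the fingers close. It gives the time, the measured TCP pose, the force and the opening at its end, in the units of the state.
- r.get_state(): the state, without advancing time (a new reading comes with each control period).
- r.capture(name): name is "scene" or "top"; returns the picture (420x560x3 uint8, red, green, blue); there is no depth.
- r.camera_info(name): a dict with "vertical_fov" (degrees; the focal length in pixels is half the picture's height over the tangent of half this angle, whatever the lens; pixels are square), "cx", "cy" (the principal point, pixels), "view" (4x4, takes a point from world to camera coordinates). Camera axes: x right, y down, z forward; pixel columns grow to the right and rows downward; lengths in m; the calibration is good to about 2 mm. A picture is of the moment at which its call begins. camera_info takes no time and is no camera call.
- r.close_job(): hands the job in, once; it reports no verdict.
The state is a dict: "time_s": time; "joints": joint angles; "qd": joint speeds; "joint_torque": joint torques, N m; "tcp_pos": TCP position; "eef_rot": TCP orientation; "contact_force": force on the tool from outside, world axes, zero at the start; "moment": the same for the moment, N m; "gripper_width": finger opening in m.
Only numpy, scipy, OpenCV 4.12 (cv2) and the standard library are available. Lean on these libraries where they do the work, as an engineer would, in place of code of your own. Each camera call takes 0.05 s, during which the arm holds its last target.

## Working session

There is one attempt and no reset: what is moved stays moved. The work goes in short steps, Python scripts to look and compute and a tool call to move; the robot and the scene stay as the last step left them, time stands still between calls to the robot, and variables do not carry over. Pictures are saved under pics/ and viewed, and the job is handed in when it is done.

Besides the shell and the picture viewer there is one more tool, called after "Call:" in YAML: its name, and indented under it one key for each argument. step_arm: Moves the arm, as the interface text tells. Its arguments: {"type":"object","properties":{"deltas":{"type":"array","items":{"type":"array","items":{"type":"number"}}},"squeeze":{"type":"number"}},"required":["deltas"]}

```bash
ls; mkdir -p pics
python3 - <<'E'
from plant import r
import cv2
for n in("scene","top"):
    im=r.capture(n); cv2.imwrite(f"pics/{n}0.png",im[:,:,::-1]); 
    i=r.camera_info(n); print(n,i)
print(r.get_state(), r.grasp_offset)
E
```

```text
pics
scene {'vertical_fov': 55.642981836710895, 'cx': 283.296635158487, 'cy': 205.1554241106066, 'view': array([[-0.35312088,  0.93555095,  0.00707574,  0.20200615],
       [ 0.59348801,  0.22984394, -0.77132597, -0.25630985],
       [-0.72324106, -0.26817194, -0.63640096,  1.69429629],
       [ 0.        ,  0.        ,  0.        ,  1.        ]])}
top {'vertical_fov': 57.84823836987731, 'cx': 271.06256425126554, 'cy': 216.8973619571037, 'view': array([[ 6.27383262e-04, -9.99961693e-01, -8.73029627e-03,
        -7.86214630e-03],
       [-9.88324410e-01,  7.10139510e-04, -1.52362584e-01,
         5.48885487e-01],
       [ 1.52362947e-01,  8.72395464e-03, -9.88286105e-01,
         9.21019722e-01],
       [ 0.00000000e+00,  0.00000000e+00,  0.00000000e+00,
         1.00000000e+00]])}
{'time_s': 0.1, 'joints': array([-5.12148011e+01,  2.05871482e+01,  6.39392624e-01, -2.13754265e-02,
       -7.01352327e+01, -1.65079025e+01]), 'qd': array([ 0.03659618, -0.070754  ,  0.22519045,  0.05164512,  0.01766563,
       -0.09650997]), 'joint_torque': array([-1.40124444e-03, -5.84166241e+01,  2.93752670e+01,  7.01557562e+00,
        1.02293523e-02, -7.50384561e-05]), 'tcp_pos': array([ 0.25572461, -0.62420672,  0.2257098 ]), 'eef_rot': array([-1.79995683e+02, -8.52781961e-02,  1.12270015e+02]), 'contact_force': array([-0.10753636, -0.19063624, -0.39915246]), 'moment': array([ 0.0151521 , -0.01677133, -0.03544131]), 'gripper_width': 0.08776979527220748} 0.0188
```

View pics/scene0.png

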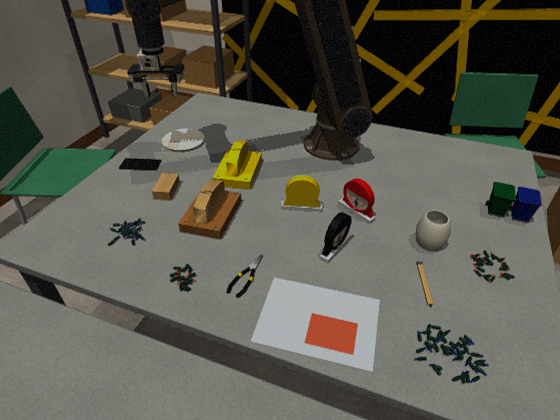

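View pics/top0.png

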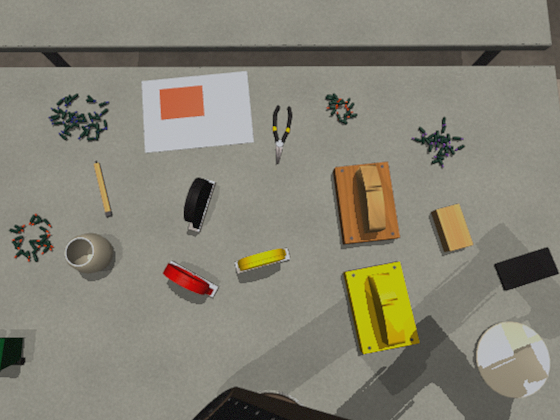

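The scene has three gauges: black at scene (337,235) / top (200,204), yellow at (302,192) and red at (358,198). There are two studs: wooden at scene (211,207) / top (367,203), yellow at (238,165). The black gauge and the wooden stud fit the description. I'll confirm both in enlarged crops.

Run:
```python
import cv2,numpy as np
s=cv2.imread("pics/scene0.png");t=cv2.imread("pics/top0.png")
a=cv2.resize(s[200:270,300:370],(560,560),interpolation=cv2.INTER_CUBIC)
cv2.imwrite("pics/c1.png",a)
cv2.imwrite("pics/c2.png",cv2.resize(t[165:245,170:230],(600,600*80//60),interpolation=cv2.INTER_CUBIC)[:800][:600] if 0 else cv2.resize(t[170:240,165:235],(560,560),interpolation=cv2.INTER_CUBIC))
cv2.imwrite("pics/c3.png",cv2.resize(t[150:250,320:420],(600,600),interpolation=cv2.INTER_CUBIC))
cv2.imwrite("pics/c4.png",cv2.resize(s[170:245,170:250],(640,600),interpolation=cv2.INTER_CUBIC))
```

```text
(no output)
```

View pics/c1.png

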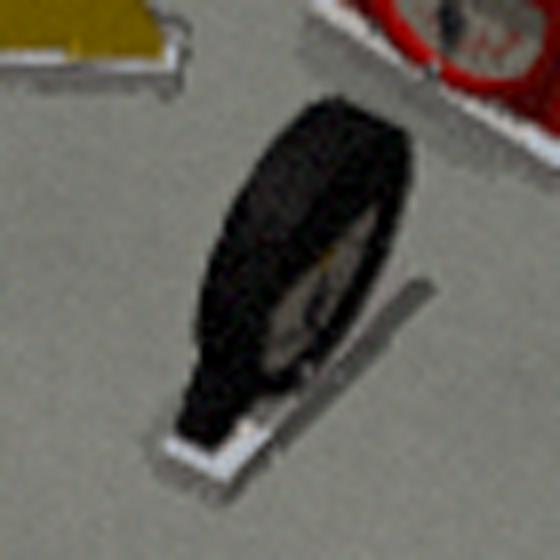

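View pics/c2.png

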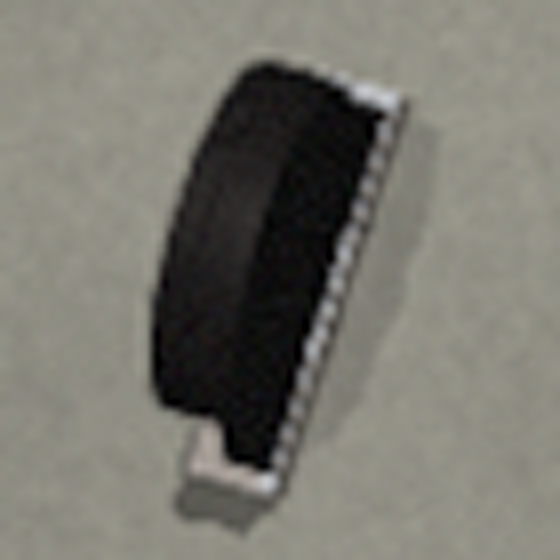

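View pics/c3.png

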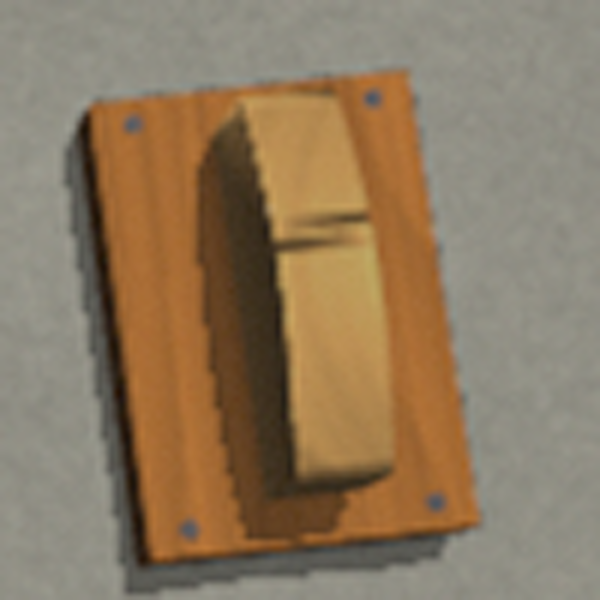

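View pics/c4.png

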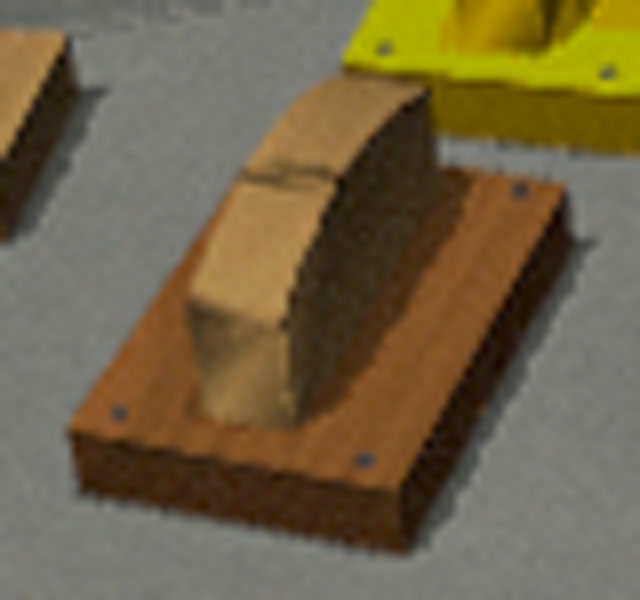

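The crops confirm the black gauge, with its dial facing world +y, and the wooden stud. Next I fit both poses.

```bash
cat > h.py <<'E'
import numpy as np,cv2
from plant import r
def cam(n):
    i=r.camera_info(n); f=210/np.tan(np.radians(i["vertical_fov"]/2)); return np.array(i["view"]),f,i["cx"],i["cy"]
def proj(n,P):
    V,f,cx,cy=cam(n); c=np.atleast_2d(P)@V[:3,:3].T+V[:3,3]
    return np.c_[f*c[:,0]/c[:,2]+cx,f*c[:,1]/c[:,2]+cy]
def pose(x,y,yaw,P):
    c,s=np.cos(yaw),np.sin(yaw); P=np.atleast_2d(P); return np.c_[x+c*P[:,0]-s*P[:,1],y+s*P[:,0]+c*P[:,1],P[:,2]]
def box(a,b,z0,z1,x0=0):
    L=[]
    for z in(z0,z1): L.append(np.array([[-a,-b,z],[a,-b,z],[a,b,z],[-a,b,z],[-a,-b,z]]))
    for sx in(-a,a):
        for sy in(-b,b): L.append(np.array([[sx,sy,z0],[sx,sy,z1]]))
    return L
def gaugeL():
    L=box(.07,.015,0,.016); t=np.linspace(0,2*np.pi,60)
    for y in(-.013,.013): L.append(np.c_[.056*np.sin(t),0*t+y,.072+.056*np.cos(t)])
    L.append(np.c_[.0455*np.sin(t),0*t-.013,.072+.0455*np.cos(t)])
    return L
def studL():
    L=box(.1,.07,0,.038); t=np.linspace(-np.pi/6,np.pi/6,30)
    for y in(-.019,.019): L.append(np.c_[.16*np.sin(t),0*t+y,-.045+.16*np.cos(t)])
    for y in(-.019,.019):
        for x in(-.08,.08): L.append(np.array([[x,y,.038],[x,y,.0936]]))
    return L
def draw(im,n,Ls,x0,y0,w,h,s,col=(0,255,0)):
    o=cv2.resize(im[y0:y0+h,x0:x0+w],(w*s,h*s),interpolation=cv2.INTER_CUBIC)
    for P in Ls:
        q=(proj(n,P)-[x0,y0]+.5)*s-.5
        cv2.polylines(o,[np.round(q).astype(np.int32)],False,col,1,cv2.LINE_AA)
    return o
E
cat > fit.py <<'E'
from h import *
from scipy.optimize import least_squares
def un(p,s,o): return (np.array(p,float)+.5)/s-.5+np.array(o)
T=[((92,103),(.1,.07,.038)),((408,72),(.1,-.07,.038)),((478,522),(-.1,-.07,.038)),((150,560),(-.1,.07,.038))]
S=[((72,428),(.1,-.07,.038)),((402,490),(.1,.07,.038)),((568,186),(-.1,.07,.038)),((190,300),(.08,-.019,.0936)),((290,325),(.08,.019,.0936))]
def res(p):
    o=[]
    for q,P in T:o.append(proj("top",pose(*p,P))[0]-un(q,6,(320,150)))
    for q,P in S:o.append(proj("scene",pose(*p,P))[0]-un(q,8,(170,170)))
    return np.ravel(o)
s=least_squares(res,[.55,-.2,0]);print(s.x,np.degrees(s.x[2]),s.fun.round(1))
# gauge: yaw ~180
GT=[((403,98),(-.07,.015,.016)),((278,490),(.07,.015,.016))]
GS=[((166,437),(-.07,.015,.016)),((212,472),(-.07,-.015,.016))]
def res(p):
    o=[]
    for q,P in GT:o.append(proj("top",pose(*p,P))[0]-un(q,8,(165,170)))
    for q,P in GS:o.append(proj("scene",pose(*p,P))[0]-un(q,8,(300,200)))
    return np.ravel(o)
g=least_squares(res,[.55,.15,np.pi]);print(g.x,np.degrees(g.x[2]),g.fun.round(1))
np.savez("fit.npz",s=s.x,g=g.x)
ims=cv2.imread("pics/scene0.png");imt=cv2.imread("pics/top0.png")
G=[pose(*g.x,P) for P in gaugeL()];St=[pose(*s.x,P) for P in studL()]
a=np.vstack([np.hstack([draw(imt,"top",G,165,170,66,70,6),draw(ims,"scene",G,300,200,66,70,6)])])
cv2.imwrite("pics/og%s.png"%__import__("sys").argv[1],a)
a=np.hstack([draw(imt,"top",St,320,155,100,98,4),draw(ims,"scene",St,165,160,100,98,4)])
cv2.imwrite("pics/os%s.png"%__import__("sys").argv[1],a)
E
python3 fit.py 1
```

```text
[ 0.58833065 -0.25025036  0.1109625 ] 6.357683218030492 [-1.5  0.4 -0.6 -0.3  0.2  1.  -0.4  0.8 -1.  -0.  -0.4  0.   0.1 -0.4
 -0.5  1.1 -1.4  0. ]
[0.58427212 0.17403061 2.85620478] 163.64847937117247 [ 0.3 -0.1 -0.4  1.4 -1.7  0.8  1.1  1. ]
```

View pics/og1.png

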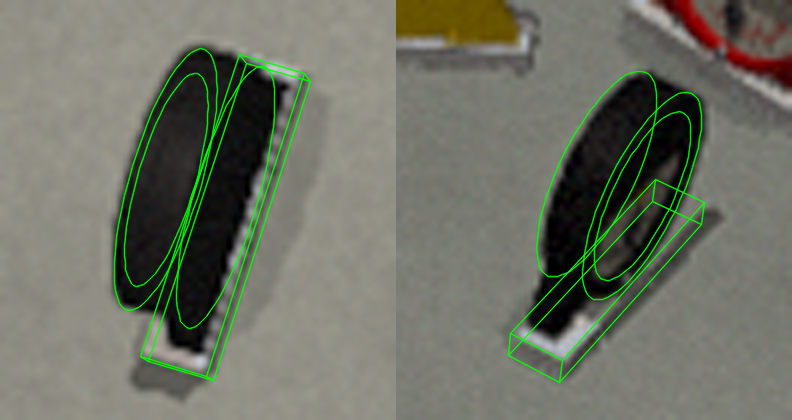

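View pics/os1.png

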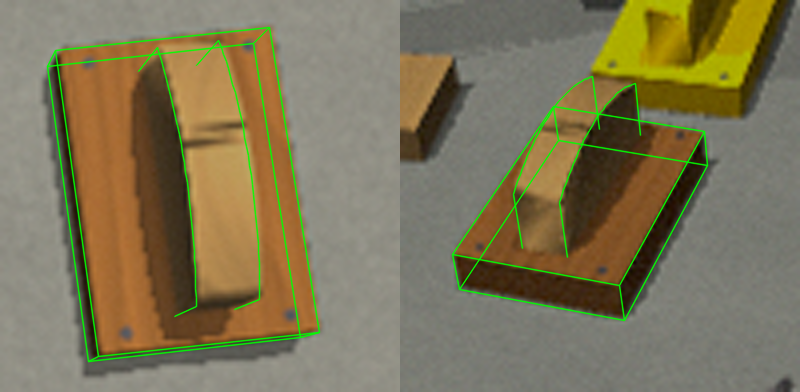

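```bash
cat > plan.py <<'E'
import numpy as np
from scipy.spatial.transform import Rotation as R
from plant import r
def plan(tp,trpy,n=None,show=True,pos=None,rot=None,vmax=48,wmax=8.4):
    s=r.get_state(); p=np.array(s["tcp_pos"] if pos is None else pos); q=R.from_euler("xyz",s["eef_rot"],degrees=True) if rot is None else rot
    qt=R.from_euler("xyz",trpy,degrees=True); tp=np.array(tp)
    rv=(q.inv()*qt).as_rotvec()
    k=max(int(np.ceil(max(np.linalg.norm(tp-p)*1000/vmax,np.degrees(np.linalg.norm(rv))/wmax))),1) if n is None else n
    out=[]
    for i in range(k):
        d=q.inv().apply((tp-p)/(k-i)*1000); w=(q.inv()*qt).as_rotvec()/(k-i)
        out.append([*w.round(4),*d.round(1)]); p=p+q.apply(d)/1000; q=q*R.from_rotvec(w)
    for o in out: print([float(x) for x in o])
def st():
    s=r.get_state(); print(round(s["time_s"],2),np.round(s["tcp_pos"],4),np.round(s["eef_rot"],2),np.round(s["contact_force"],2),np.round(s["moment"],3),s["gripper_width"],np.round(s["joints"],1))
E
python3 - <<'E'
from plan import *
plan([.584,.174,.21],[180,0,-106.35])
E
```

```text
[0.0001, -0.0, -0.1371, 34.1, 33.7, 0.9]
[0.0001, -0.0, -0.1371, 29.2, 38.0, 0.9]
[0.0001, -0.0, -0.1371, 23.7, 41.7, 0.9]
[0.0001, -0.0, -0.1371, 17.8, 44.5, 0.9]
[0.0001, -0.0, -0.1371, 11.6, 46.5, 0.9]
[0.0001, -0.0, -0.1371, 5.1, 47.7, 0.9]
[0.0001, -0.0, -0.1371, -1.5, 47.9, 0.9]
[0.0001, -0.0, -0.1371, -8.0, 47.3, 0.9]
[0.0001, -0.0, -0.1371, -14.4, 45.7, 0.9]
[0.0001, -0.0, -0.1371, -20.5, 43.3, 0.9]
[0.0001, -0.0, -0.1371, -26.2, 40.1, 0.9]
[0.0001, -0.0, -0.1371, -31.5, 36.2, 0.9]
[0.0001, -0.0, -0.1371, -36.1, 31.5, 0.9]
[0.0001, -0.0, -0.1371, -40.1, 26.3, 0.9]
[0.0001, -0.0, -0.1371, -43.3, 20.6, 0.9]
[0.0001, -0.0, -0.1371, -45.7, 14.5, 0.9]
[0.0001, -0.0, -0.1371, -47.3, 8.1, 0.9]
[0.0001, -0.0, -0.1371, -47.9, 1.5, 0.9]
```

Call:
step_arm:
  deltas:
    - [0,0,-0.137,34,34,1,1]
    - [0,0,-0.137,29,38,1,1]
    - [0,0,-0.137,24,42,1,1]
    - [0,0,-0.137,18,44,1,1]
    - [0,0,-0.137,12,46,1,1]
    - [0,0,-0.137,5,48,1,1]
    - [0,0,-0.137,-1,48,1,1]
    - [0,0,-0.137,-8,47,1,1]
    - [0,0,-0.137,-14,46,1,1]

```text
time_s: 1.0
tcp_pos: [0.4126, -0.212, 0.2117]
eef_rot: [179.6, -0.3, -174.9]
contact_force: [1.8, -0.4, -0.1]
gripper_width: 0.0877
```

Run:
```python
from plan import *
st();plan([.584,.174,.21],[180,0,-106.35])
```

```text
1.0 [ 0.4126 -0.212   0.2117] [ 179.61   -0.33 -174.95] [ 1.83 -0.44 -0.13] [-0.061 -0.175  0.034] 0.08770193068014505 [ -3.1   1.2 -25.6  -0.4 -63.5   8.3]
[0.001, -0.0001, -0.133, -22.7, 41.0, 0.3]
[0.001, -0.0001, -0.133, -28.0, 37.7, 0.3]
[0.001, -0.0001, -0.133, -32.7, 33.6, 0.3]
[0.001, -0.0001, -0.133, -36.9, 29.0, 0.2]
[0.001, -0.0001, -0.133, -40.4, 23.8, 0.2]
[0.001, -0.0001, -0.133, -43.2, 18.3, 0.2]
[0.001, -0.0001, -0.133, -45.3, 12.4, 0.2]
[0.001, -0.0001, -0.133, -46.5, 6.2, 0.2]
[0.001, -0.0001, -0.133, -46.9, 0.0, 0.2]
```

Call:
step_arm:
  deltas:
    - [0.001,0,-0.133,-23,41,0,1]
    - [0.001,0,-0.133,-28,38,0,1]
    - [0.001,0,-0.133,-33,34,0,1]
    - [0.001,0,-0.133,-37,29,0,1]
    - [0.001,0,-0.133,-40,24,0,1]
    - [0.001,0,-0.133,-43,18,0,1]
    - [0.001,0,-0.133,-45,12,0,1]
    - [0.001,0,-0.133,-46,6,0,1]
    - [0.001,0,-0.133,-46,0,0,1]
    - [0,0,0,0,0,0,1]

```text
time_s: 2.0
tcp_pos: [0.5768, 0.1995, 0.2108]
eef_rot: [180.0, -0.0, -102.8]
contact_force: [-0.3, -0.9, -0.3]
gripper_width: 0.0876
```

Run:
```python
from plan import *
st();plan([.584,.174,.20],[180,0,-106.35])
```

```text
2.0 [0.5768 0.1995 0.2108] [ 1.7996e+02 -3.0000e-02 -1.0279e+02] [-0.35 -0.91 -0.31] [-0.233  0.258 -0.039] 0.08763986389058641 [ 37.4  15.1  -9.1  -0.  -65.8  39.8]
[0.0007, -0.0005, 0.0621, 23.3, -12.7, 10.8]
```

Call:
step_arm:
  deltas:
    - [0,0,0.04,12,-6,6,1]
    - [0,0,0.021,11,-6,5,1]
    - [0,0,0,0,0,0,1]

```text
time_s: 2.3
tcp_pos: [0.5821, 0.1729, 0.197]
eef_rot: [179.8, -0.2, -106.5]
contact_force: [-0.2, 0.4, 0.2]
gripper_width: 0.0878
```

Run:
```python
from plan import *
import cv2
st();plan([.584,.174,.20],[180,0,-106.35])
for n in("scene","top"):
    im=r.capture(n)[:,:,::-1]; cv2.imwrite(f"pics/{n}1.png",im)
a=cv2.imread("pics/scene1.png")[140:270,270:410];b=cv2.imread("pics/top1.png")[140:270,130:270]
cv2.imwrite("pics/m1.png",cv2.resize(np.hstack([a,b]),None,fx=2.85,fy=2.85,interpolation=cv2.INTER_CUBIC))
```

```text
2.3 [0.5821 0.1729 0.197 ] [ 179.8    -0.18 -106.53] [-0.21  0.45  0.22] [-0.108  0.182  0.004] 0.08779608224862691 [ 34.9  15.6 -10.4  -0.  -64.3  38.6]
[0.0034, -0.0031, -0.0031, -1.6, -1.5, -3.0]
```

View pics/m1.png

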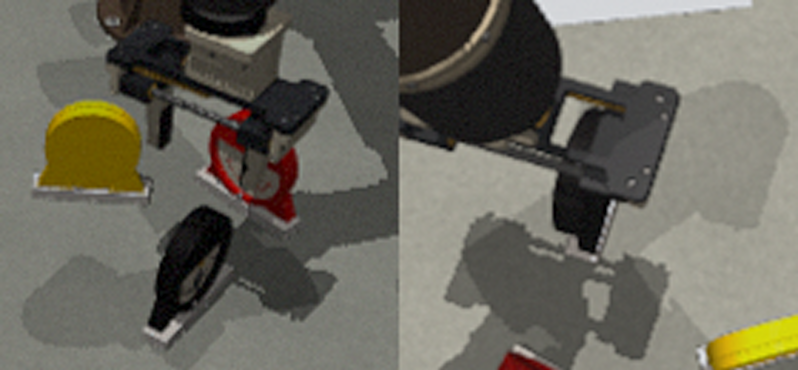

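The gripper is centred above the black gauge and clear of the red and yellow ones. Now I go down.

Call:
step_arm:
  deltas:
    - [0.0035,-0.003,-0.003,-1.5,-1.5,30,1]
    - [0,0,0,0,0,35,1]
    - [0,0,0,0,0,28,1]
    - [0,0,0,0,0,13,1]
    - [0,0,0,0,0,0,1]

```text
time_s: 2.9
tcp_pos: [0.5866, 0.1719, 0.0931]
eef_rot: [-179.6, 0.4, -106.6]
contact_force: [-0.7, 0.6, -0.1]
gripper_width: 0.088
```

Run:
```python
from plan import *
st();plan([.584,.174,.087],[180,0,-106.35])
```

```text
2.9 [0.5866 0.1719 0.0931] [-179.58    0.42 -106.59] [-0.69  0.61 -0.08] [-0.067  0.208  0.021] 0.08798719112017009 [ 34.7  20.9 -17.8   0.1 -50.7  38.7]
[-0.0073, 0.0073, -0.0042, -1.2, 3.1, 6.1]
```

Call:
step_arm:
  deltas:
    - [-0.0075,0.0075,-0.004,-1,3,5,1]
    - [0,0,0,0,0,0,1]
    - [0,0,0,0,0,0,-1]
    - [0,0,0,0,0,0,-1]
    - [0,0,0,0,0,0,-1]
    - [0,0,0,0,0,0,-1]
    - [0,0,0,0,0,0,-1]
    - [0,0,0,0,0,0,-1]
  squeeze: 30

```text
time_s: 3.7
tcp_pos: [0.5862, 0.1745, 0.093]
eef_rot: [-179.7, 0.3, -106.4]
contact_force: [-0.9, -0.2, -0.2]
gripper_width: 0.0456
```

Run:
```python
from plan import *
st()
V=np.array(r.camera_info("scene")["view"]);print(-V[:3,:3].T@V[:3,3])
```

```text
3.7 [0.5862 0.1745 0.093 ] [-179.74    0.26 -106.36] [-0.87 -0.24 -0.16] [-0.043  0.184  0.039] 0.04559030286946111 [ 34.9  21.  -17.6   0.1 -51.   38.7]
[1.44883405 0.32428694 0.87912401]
```

Call:
step_arm:
  deltas:
    - [0,0,0,0,0,0,-1]
    - [0,0,0,0,0,0,-1]
    - [0,0,0,0,0,0,-1]
    - [0,0,0,0,0,0,-1]

```text
time_s: 4.1
tcp_pos: [0.5862, 0.1745, 0.093]
eef_rot: [-179.7, 0.3, -106.4]
contact_force: [0.7, -0.4, 0.3]
gripper_width: 0.0261
```

Run:
```python
from plan import *
st()
```

```text
4.1 [0.5862 0.1745 0.093 ] [-179.74    0.26 -106.36] [ 0.67 -0.44  0.34] [-0.05   0.254 -0.042] 0.026120927862356563 [ 34.9  21.  -17.6   0.1 -51.   38.7]
```

```bash
cat >> plan.py <<'E'
# gauge in tool frame: at grasp, tool rpy and gauge rpy(0,0,yaw tool+270)
qg=R.from_euler("xyz",[-179.74,.26,-106.36],degrees=True)
Rrel=qg.inv()*R.from_euler("xyz",[0,0,-106.36-90],degrees=True)   # tool->gauge
pg=np.load("fit.npz")["g"]; org=np.array([pg[0],pg[1],0])
orel=qg.inv().apply(org-np.array([.5862,.1745,.0930])); orel[0]=0   # centred across jaws
def gauge_pose(s=None):
    s=r.get_state() if s is None else s
    q=R.from_euler("xyz",s["eef_rot"],degrees=True)
    return q*Rrel, np.array(s["tcp_pos"])+q.apply(orel)
E
python3 - <<'E'
from plan import *
print(orel*1000)
C=np.array([1.449,.324,.879]);p=np.array([.72,.2,.42])
d=C-p;az=np.arctan2(d[1],d[0]);el=np.radians(28)
n=np.array([np.cos(az)*np.cos(el),np.sin(az)*np.cos(el),np.sin(el)])
x=-n;gx=np.array([-np.sin(az),np.cos(az),0]);z=np.cross(x,gx)
M=R.from_matrix(np.c_[x,gx,z]);e=M.as_euler("xyz",degrees=True);print(e,np.degrees(az))
s=r.get_state();p0=np.array(s["tcp_pos"])+[0,0,.06]
plan(p,e,pos=p0,rot=qg)
E
```

```text
[ 0.          2.13958038 92.98578284]
[-180.           28.         -170.34660765] 9.653392351820042
[0.0301, -0.0478, 0.1215, -7.0, -13.6, -29.6]
[0.0301, -0.0478, 0.1215, -10.1, -13.4, -28.8]
[0.0301, -0.0478, 0.1215, -13.0, -12.9, -27.8]
[0.0301, -0.0478, 0.1215, -15.8, -12.0, -26.7]
[0.0301, -0.0478, 0.1215, -18.5, -10.7, -25.6]
[0.0301, -0.0478, 0.1215, -20.9, -9.0, -24.3]
[0.0301, -0.0478, 0.1215, -23.0, -7.1, -23.0]
[0.0301, -0.0478, 0.1215, -24.8, -4.8, -21.7]
[0.0301, -0.0478, 0.1215, -26.2, -2.4, -20.4]
```

Call:
step_arm:
  deltas:
    - [0,0,0,0,0,-30,-1]
    - [0,0,0,0,0,-35,-1]
    - [0.03,-0.048,0.12,-7,-14,-30,-1]
    - [0.03,-0.048,0.12,-10,-13,-29,-1]
    - [0.03,-0.048,0.12,-13,-13,-28,-1]
    - [0.03,-0.048,0.12,-16,-12,-27,-1]
    - [0.03,-0.048,0.12,-18,-11,-26,-1]

```text
time_s: 4.8
tcp_pos: [0.6572, 0.1856, 0.3034]
eef_rot: [-176.3, 15.1, -141.8]
contact_force: [0.1, 0.2, -2.7]
gripper_width: 0.0262
```

Run:
```python
from plan import *
st()
plan([.72,.2,.42],[180,28,-170.3])
```

```text
4.8 [0.6572 0.1856 0.3034] [-176.28   15.12 -141.83] [ 0.13  0.22 -2.73] [-0.553  1.218 -0.048] 0.026161853693833056 [ 33.5   9.9  -6.8   2.9 -58.    3. ]
[0.0299, -0.0512, 0.1174, -21.7, -8.4, -23.8]
[0.0299, -0.0512, 0.1174, -23.7, -6.5, -22.5]
[0.0299, -0.0512, 0.1174, -25.5, -4.2, -21.0]
[0.0299, -0.0512, 0.1174, -26.9, -1.7, -19.6]
```

Call:
step_arm:
  deltas:
    - [0.03,-0.051,0.117,-22,-8,-24,-1]
    - [0.03,-0.051,0.117,-24,-6,-22,-1]
    - [0.03,-0.051,0.117,-25,-4,-21,-1]
    - [0.03,-0.051,0.117,-27,-2,-20,-1]
    - [0,0,0,0,0,0,-1]
    - [0,0,0,0,0,0,-1]
    - [0,0,0,0,0,0,-1]

```text
time_s: 5.5
tcp_pos: [0.7184, 0.1987, 0.4212]
eef_rot: [179.6, 28.0, -171.6]
contact_force: [0.4, 0.5, -4.0]
gripper_width: 0.0255
```

Run:
```python
from plan import *
from h import *
st()
f=np.mean([r.capture("scene").astype(float) for _ in range(4)],0).astype(np.uint8)[:,:,::-1]
cv2.imwrite("pics/view1.png",f)
Q,o=gauge_pose(); L=[Q.apply(P)+o for P in gaugeL()]
c=proj("scene",Q.apply([0,-.013,.072])+o)[0];print(c)
x0,y0=int(c[0]-40),int(c[1]-40)
cv2.imwrite("pics/view1c.png",np.hstack([draw(f.copy(),"scene",[],x0,y0,56+24,80,5),draw(f.copy(),"scene",L,x0,y0,80,80,5)]));print(x0,y0)
```

```text
5.5 [0.7184 0.1987 0.4212] [ 179.65   27.97 -171.64] [ 0.41  0.49 -4.04] [-0.294  2.198 -0.025] 0.025479615758852714 [ 36.4   7.1  -4.2  15.3 -54.5 -34.2]
[346.54863114 164.58547816]
306 124
```

View pics/view1c.png

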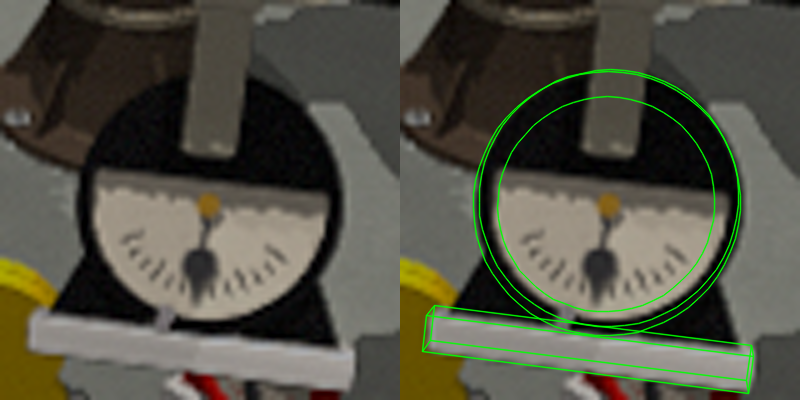

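The dial faces the camera. The steel tab is at about (164,317) in the crop, left of the pivot at (208,205), so the mark is on the -x side (positive). I'll enlarge and measure the angle.

```bash
cat > ang.py <<'E'
from plan import *
from h import *
def angle_at(pix,pivpix,Q,o,y=-.010):
    """gauge-plane angle of image point about seen pivot (shift-corrected)"""
    V,f,cx,cy=cam("scene")
    pp=proj("scene",Q.apply([0,y,.072])+o)[0]; d=pp-np.array(pivpix)
    p=np.array(pix)+d
    ray=V[:3,:3].T@np.array([(p[0]-cx)/f,(p[1]-cy)/f,1]); C=-V[:3,:3].T@V[:3,3]
    c=Q.inv().apply(C-o); w=Q.inv().apply(ray); k=(y-c[1])/w[1]; P=c+k*w
    v=P-[0,y,.072]; return np.degrees(np.arctan2(-v[0],-v[2])),np.hypot(v[0],v[2])*1000,d
E
python3 - <<'E'
from ang import *
f=cv2.imread("pics/view1.png")
o=cv2.resize(f[156:206,314:374],(720,600),interpolation=cv2.INTER_CUBIC);cv2.imwrite("pics/view1d.png",o)
Q,oo=gauge_pose()
un=lambda a:(np.array(a)+.5)/5-.5+[306,124]
for q in[(164,317),(165,312),(162,325)]: print(angle_at(un(q),un((208,205)),Q,oo))
print(angle_at(un((199,268)),un((208,205)),Q,oo),Q.as_matrix().round(3))
E
```

```text
(np.float64(14.015375988075702), np.float64(51.62259597040281), array([-0.60429525, -0.14332887]))
(np.float64(14.461722230081717), np.float64(49.435991213804684), array([-0.60429525, -0.14332887]))
(np.float64(13.54082714439332), np.float64(55.192826240357974), array([-0.60429525, -0.14332887]))
(np.float64(0.7391326084418423), np.float64(27.189755084966347), array([-0.60429525, -0.14332887])) [[-0.149 -0.876 -0.459]
 [ 0.989 -0.128 -0.078]
 [ 0.01  -0.466  0.885]]
```

View pics/view1d.png

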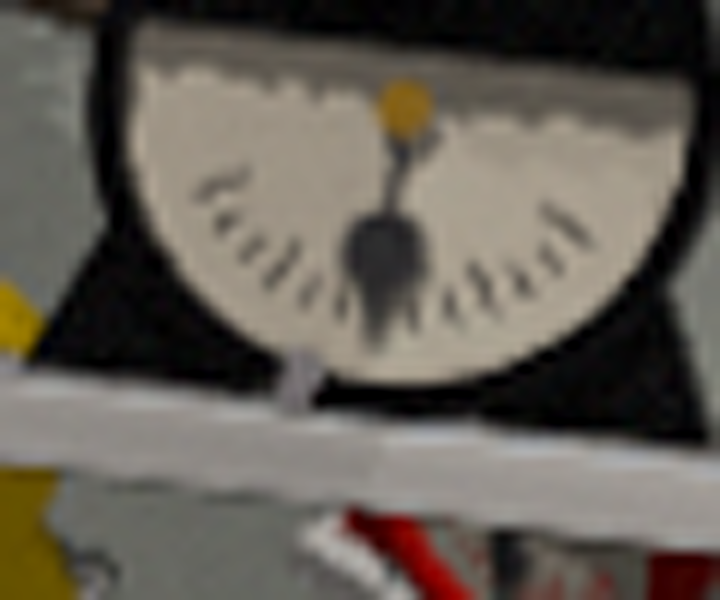

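Run:
```python
from ang import *
Q,oo=gauge_pose()
un=lambda a:(np.array(a)+.5)/12-.5+[314,156]
for y in(-.013,-.005):
  for q in[(302,352),(299,384),(296,405),(380,330),(384,250)]: print(q,angle_at(un(q),un((405,106)),Q,oo,y)[:2])
# grey tab centroid
f=cv2.imread("pics/view1.png").astype(int)
print(f[182:193,334:344].sum(2)//3)
```

```text
(302, 352) (np.float64(15.287916649036475), np.float64(47.44664407347271))
(299, 384) (np.float64(13.438816434935086), np.float64(53.03420671821909))
(296, 405) (np.float64(12.596376610528857), np.float64(56.796823641667935))
(380, 330) (np.float64(-1.008809237646707), np.float64(40.12901211376118))
(384, 250) (np.float64(0.905882284289606), np.float64(25.810194635483036))
(302, 352) (np.float64(15.288506410325091), np.float64(47.869352427253396))
(299, 384) (np.float64(13.438991559395957), np.float64(53.50683396275))
(296, 405) (np.float64(12.596366564583509), np.float64(57.303054688835864))
(380, 330) (np.float64(-1.011350975526224), np.float64(40.48818555738244))
(384, 250) (np.float64(0.9036337453075127), np.float64(26.041064437329833))
[[149 149 146 146 147 147 148 140 112 144]
 [123 141 149 148 146 149 145 147 147 144]
 [ 35  94 130 137 142 139 141 146 150 145]
 [  9   7  43  92 119 115 125 145 151 147]
 [  5   8   8  51 112 110 113 121 137 141]
 [  6  13  22  75 113 113 106  34  76  96]
 [ 24  39  45  97 113 106  51   2   2   4]
 [107 110 101 108 103  92   7   2   3   5]
 [162 159 147 123 110 109  99 103  88  80]
 [143 143 145 147 151 155 163 164 150 140]
 [140 138 141 141 141 143 142 144 146 146]]
```

Run:
```python
from ang import *
C=np.array([1.449,.324,.879]);p=np.array([.80,.21,.48])
d=C-p;az=np.arctan2(d[1],d[0]);el=np.radians(29)
n=np.array([np.cos(az)*np.cos(el),np.sin(az)*np.cos(el),np.sin(el)])
gx=np.array([-np.sin(az),np.cos(az),0]);
Qg=R.from_matrix(np.c_[gx,-n,np.cross(gx,-n)])*R.from_rotvec([0,np.radians(-14),0])
T=Qg*Rrel.inv();e=T.as_euler("xyz",degrees=True);print(e.round(2),np.linalg.norm(d))
plan(p,e)
```

```text
[ 166.22   29.25 -170.11] 0.7703233087476973
[-0.0825, -0.0061, -0.0091, -33.3, -0.1, -4.3]
[-0.0825, -0.0061, -0.0091, -33.3, -0.1, -4.1]
[-0.0825, -0.0061, -0.0091, -33.3, -0.0, -3.9]
```

Call:
step_arm:
  deltas:
    - [-0.082,-0.006,-0.009,-33,0,-4,-1]
    - [-0.082,-0.006,-0.009,-33,0,-4,-1]
    - [-0.082,-0.006,-0.009,-33,0,-4,-1]
    - [0,0,0,0,0,0,-1]
    - [0,0,0,0,0,0,-1]
    - [0,0,0,0,0,0,-1]
    - [0,0,0,0,0,0,-1]
    - [0,0,0,0,0,0,-1]
    - [0,0,0,0,0,0,-1]
    - [0,0,0,0,0,0,-1]

```text
time_s: 6.7
tcp_pos: [0.7967, 0.2109, 0.4688]
eef_rot: [166.4, 28.4, -169.4]
contact_force: [0.4, -0.1, -3.7]
gripper_width: 0.0254
```

```bash
cat > look.py <<'E'
import sys
from ang import *
name=sys.argv[1]; s=12
st()
f=np.mean([r.capture("scene").astype(float) for _ in range(4)],0).astype(np.uint8)[:,:,::-1]
cv2.imwrite(f"pics/{name}.png",f)
Q,o=gauge_pose(); x=Q.as_matrix()[:,0]; g=Q.inv().apply([0,0,-1]); print("expected pointer",np.degrees(np.arctan2(-g[0],-g[2])), "lean",np.degrees(np.arcsin(Q.as_matrix()[2,1])),"o",o)
c=proj("scene",Q.apply([0,-.01,.05])+o)[0]; x0,y0=int(c[0]-32),int(c[1]-25);print(x0,y0)
cv2.imwrite(f"pics/{name}d.png",cv2.resize(f[y0:y0+50,x0:x0+64],None,fx=s,fy=s,interpolation=cv2.INTER_CUBIC))
E
python3 look.py view2
```

```text
6.7 [0.7967 0.2109 0.4688] [ 166.41   28.38 -169.36] [ 0.37 -0.11 -3.67] [-1.465  2.056  0.018] 0.025439850421209182 [ 25.2  15.   19.4  -7.1 -64.   -9.7]
expected pointer 13.83002428038808 lean -28.143830623894058 o [0.83465671 0.2420089  0.38988003]
318 152
```

View pics/view2d.png

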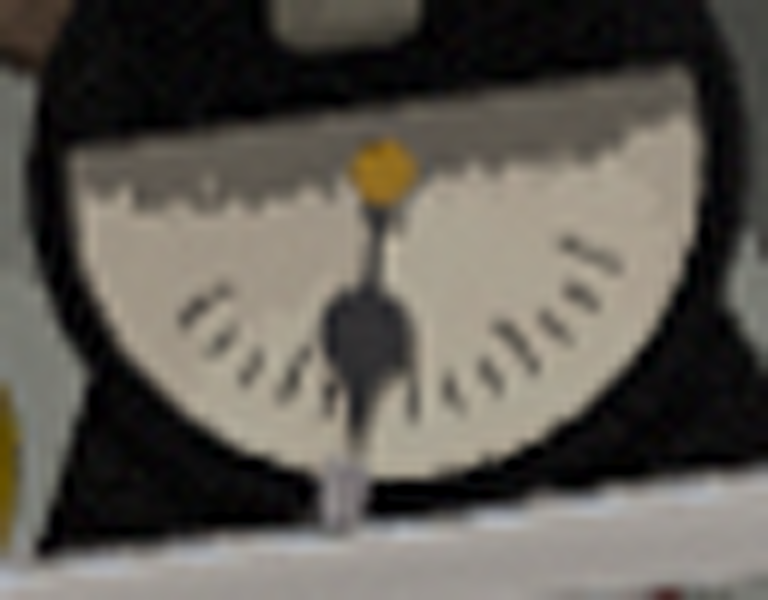

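Run:
```python
import cv2
f=cv2.imread("pics/view2.png").astype(int).sum(2)//3
print("cols 340..353")
for y in range(164,198): print(y,f[y,340:355])
```

```text
cols 340..353
164 [88 89 88 89 89 86 86 85 77 77 92 88 88 86 84]
165 [88 88 87 85 88 85 86 89 97 94 95 97 91 85 82]
166 [ 88  87  84  86  83  88 102  88  95  95  93  93  91  88 112]
167 [ 85  85  88 111 104  93 132 110  95  97  95  92  99 124 150]
168 [112 110 119 149 141 114 142 143  89  89  93 100 127 162 152]
169 [152 151 147 146 147 145 149 140  77  59  78 108 151 162 159]
170 [149 147 147 146 147 147 147 145  99  46  85 111 156 161 157]
171 [147 147 147 148 148 148 148 148 127  64 126 132 160 158 160]
172 [148 149 146 149 147 148 149 146 116  81 167 162 159 158 159]
173 [148 149 147 147 146 148 149 144 106  84 165 158 159 158 159]
174 [149 146 147 147 146 151 147 143  95  87 168 160 158 159 160]
175 [147 147 147 146 154 156 139 127  70  84 158 163 160 157 159]
176 [147 146 147 151 157 138  81  71  43  62 112 150 162 159 160]
177 [151 149 148 155 149  77  42  47  49  47  51 100 157 162 159]
178 [159 158 155 160 130  41  48  48  49  49  44  66 133 162 159]
179 [158 159 160 155 113  43  49  51  52  52  48  57 109 165 160]
180 [160 159 157 137 114  41  46  48  49  50  50  52  99 163
[... 427 characters left out ...]
154 140  56  89 150 162 158 141 163 162]
188 [162 161 159 158 159 158 141  85 110 165 160 161 163 161 161]
189 [142 156 163 160 159 154 144 108 126 163 162 159 160 161 161]
190 [ 52 114 140 141 150 135 138 123 142 166 163 164 164 163 151]
191 [  7   8  25  52 107 127 117 116 125 139 141 140 139 134  94]
192 [ 17  11   8   4  52 126 119 119  90  17  15   1   2   7   6]
193 [ 15  11  14   2  58 132 120 117  73   4   9   9  10  10   4]
194 [  8   6  16  24  59 133 120 114  49   1   4   5   9  18  39]
195 [ 15  14  28  48  64 115 102 115  97  92  92 112 107 111 116]
196 [106 111 112 121 116 113 114 139 159 157 162 180 176 174 168]
197 [169 171 174 177 174 171 167 163 160 158 162 161 158 159 159]
```

Run:
```python
from ang import *
C=np.array([1.449,.324,.879]);p=np.array([.92,.24,.58])
d=C-p-np.array([.02,0,-.02]);az=np.arctan2(d[1],d[0]);el=np.radians(32)
n=np.array([np.cos(az)*np.cos(el),np.sin(az)*np.cos(el),np.sin(el)])
gx=np.array([-np.sin(az),np.cos(az),0]);
Qg=R.from_matrix(np.c_[gx,-n,np.cross(gx,-n)])*R.from_rotvec([0,np.radians(-14.5),0])
T=Qg*Rrel.inv();e=T.as_euler("xyz",degrees=True);print(e.round(2),np.linalg.norm(d))
plan(p,e,vmax=40)
```

```text
[ 165.72   32.25 -170.71] 0.6065459586873859
[-0.0, -0.014, 0.0006, -32.8, 3.0, -7.0]
[-0.0, -0.014, 0.0006, -32.9, 3.0, -6.6]
[-0.0, -0.014, 0.0006, -33.0, 3.0, -6.1]
[-0.0, -0.014, 0.0006, -33.0, 3.0, -5.6]
[-0.0, -0.014, 0.0006, -33.1, 3.1, -5.2]
```

Call:
step_arm:
  deltas:
    - [0,-0.014,0,-33,3,-7,-1]
    - [0,-0.014,0,-33,3,-7,-1]
    - [0,-0.014,0,-33,3,-6,-1]
    - [0,-0.014,0,-33,3,-6,-1]
    - [0,-0.014,0,-33,3,-6,-1]
    - [0,0,0,0,0,0,-1]
    - [0,0,0,0,0,0,-1]
    - [0,0,0,0,0,0,-1]
    - [0,0,0,0,0,0,-1]
    - [0,0,0,0,0,0,-1]

```text
time_s: 7.9
tcp_pos: [0.921, 0.2397, 0.5802]
eef_rot: [165.9, 32.0, -170.5]
contact_force: [-0.2, -0.6, -3.9]
gripper_width: 0.0259
```

Call:
step_arm:
  deltas:
    - [0,0,0,0,0,0,-1]
    - [0,0,0,0,0,0,-1]
    - [0,0,0,0,0,0,-1]
    - [0,0,0,0,0,0,-1]
    - [0,0,0,0,0,0,-1]

```text
time_s: 8.4
tcp_pos: [0.9192, 0.2392, 0.5822]
eef_rot: [165.9, 32.1, -170.5]
contact_force: [-0.6, 0.0, -2.2]
gripper_width: 0.0258
```

```bash
python3 look.py view3
```

```text
8.4 [0.9192 0.2392 0.5822] [ 165.86   32.13 -170.5 ] [-0.6   0.02 -2.2 ] [-1.485  2.24  -0.02 ] 0.0257520124447323 [ 23.6  29.3  53.4  -6.5 -79.9 -10.8]
expected pointer 14.352183940361465 lean -31.864009574569927 o [0.96224247 0.27151976 0.5060449 ]
326 138
```

View pics/view3d.png

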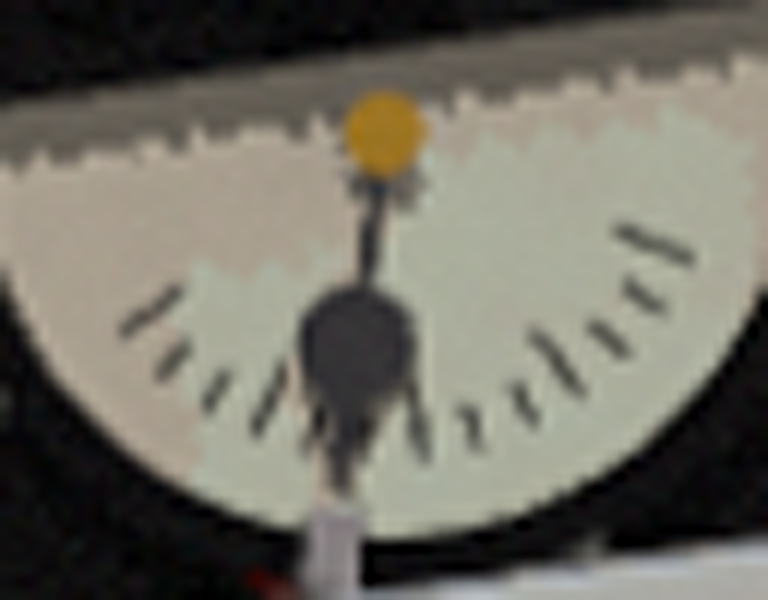

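Run:
```python
import cv2
F=cv2.imread("pics/view3.png").astype(int)
f=F.sum(2)//3
print("cols 346..364")
for y in range(154,191): print(y,f[y,346:364])
# gold cap centroid
B,G,Rr=F[:,:,0],F[:,:,1],F[:,:,2]
import numpy as np
w=np.clip(Rr-B-30,0,80)[138:156,348:368]; ys,xs=np.mgrid[138:156,348:368]
print((w*xs).sum()/w.sum(),(w*ys).sum()/w.sum())
```

```text
cols 346..364
154 [154 156 154 155 156 154 154 156 153 115  95  56  96  91 120 172 166 167]
155 [156 155 156 156 156 155 155 156 158 155 113  71 130 124 138 169 167 167]
156 [157 158 156 158 155 156 156 157 159 150  81  80 157 170 167 166 168 166]
157 [157 155 156 156 158 159 158 156 157 148  53  90 168 167 165 165 166 166]
158 [157 156 157 157 157 161 162 158 162 147  49  94 173 167 167 167 166 166]
159 [158 155 160 159 159 158 165 166 165 147  45  99 173 166 166 167 166 166]
160 [156 161 167 165 159 160 168 166 162 140  59 121 174 169 165 167 168 165]
161 [162 166 168 167 166 166 165 149 135 104  68 136 167 169 170 167 165 166]
162 [164 167 165 167 166 165 140  86  60  47  53  82 126 158 170 169 166 166]
163 [165 167 165 167 164 141  75  47  48  51  52  48  60 107 158 169 168 167]
164 [165 167 167 166 161  77  48  52  53  51  53  54  48  63 123 170 168 167]
165 [165 164 165 167 148  43  50  53  55  55  52  53  50  61 114 171 167 166]
166 [167 168 168 166 130  42  52  52  53  53  55  52  51  49  88 172 168 165]
167 [167 167 165 151 139  46  52  53  51  52  53  54  54  50  91 172 166
[... 1135 characters left out ...]
129 128 110 146 147 143 123 112  82  68]
183 [ 17  18  13   8  17  64 132 129 130 123  16   7  10   1   4   5  11  10]
184 [ 19  15  11  10  25  79 132 127 131 129  10  13  16  14  17  14  15  16]
185 [ 13  17  12  10  41  99 131 127 133 133   7  12  14  11   9  13  10   7]
186 [ 14  20  24  29  43  90 114 114 127 130   3   8  19  32  45  56  81  98]
187 [ 10  14  36  51  54  70  97 114 134 146 110 112 114 121 127 133 150 168]
188 [105 110 116 120 122 126 148 157 171 175 179 182 181 178 178 175 173 170]
189 [176 179 181 181 180 177 175 173 170 169 172 170 171 170 170 169 169 167]
190 [171 169 170 169 170 168 168 168 168 168 166 166 165 165 167 164 164 163]
357.526582278481 148.63074141048824
```

Averaged over the close view, pointer and tab agree to about 0.4°, with the pointer slightly past the tab at an expected 14.35°. So the mark is about +14.0°. That means t = -14°, touching 39 mm outward of the crown. Next I move to a spot above the stud.

```bash
cat > tgt.py <<'E'
from ang import *
S=np.load("fit.npz")["s"]
def target(m=14.0,clear=.06,off=0.,dy=0.,yaw=None):
    yw=np.degrees(S[2]) if yaw is None else yaw
    a=np.radians(m); Q=R.from_euler("z",yw+180,degrees=True)*R.from_rotvec([0,-a,0])
    c=np.array([S[0],S[1],0])+R.from_euler("z",yw,degrees=True).apply([.16*np.sin(a),dy,-.045+.16*np.cos(a)])
    n=Q.apply([0,0,1]); o=c+n*clear+Q.apply([off,0,0])
    T=Q*Rrel.inv(); p=o-T.apply(orel); return p,T.as_euler("xyz",degrees=True),c
E
python3 - <<'E'
from tgt import *
p,e,c=target(14.0,.07);print(p,e,c)
plan(p,e,vmax=46,wmax=8)
E
```

```text
[ 0.66769237 -0.24183246  0.26798376] [166.25986152   0.25227684 -83.70521688] [ 0.6268001  -0.24596408  0.11024732]
[-0.0301, 0.0561, -0.0943, 31.7, -31.6, -1.2]
[-0.0301, 0.0561, -0.0943, 34.6, -28.4, -0.2]
[-0.0301, 0.0561, -0.0943, 37.1, -25.1, 1.0]
[-0.0301, 0.0561, -0.0943, 39.2, -21.5, 2.4]
[-0.0301, 0.0561, -0.0943, 40.9, -17.8, 4.1]
[-0.0301, 0.0561, -0.0943, 42.1, -14.1, 5.9]
[-0.0301, 0.0561, -0.0943, 42.9, -10.3, 7.9]
[-0.0301, 0.0561, -0.0943, 43.2, -6.5, 10.1]
[-0.0301, 0.0561, -0.0943, 43.0, -2.7, 12.4]
[-0.0301, 0.0561, -0.0943, 42.3, 0.9, 14.8]
[-0.0301, 0.0561, -0.0943, 41.1, 4.3, 17.2]
[-0.0301, 0.0561, -0.0943, 39.6, 7.6, 19.6]
[-0.0301, 0.0561, -0.0943, 37.5, 10.6, 22.1]
[-0.0301, 0.0561, -0.0943, 35.1, 13.3, 24.5]
```

Call:
step_arm:
  deltas:
    - [-0.03,0.056,-0.094,32,-32,-1,-1]
    - [-0.03,0.056,-0.094,35,-28,0,-1]
    - [-0.03,0.056,-0.094,37,-25,1,-1]
    - [-0.03,0.056,-0.094,39,-22,2,-1]
    - [-0.03,0.056,-0.094,41,-18,4,-1]
    - [-0.03,0.056,-0.094,42,-14,6,-1]
    - [-0.03,0.056,-0.094,43,-10,8,-1]

```text
time_s: 9.3
tcp_pos: [0.7927, -0.0054, 0.4239]
eef_rot: [173.0, 16.1, -123.3]
contact_force: [0.4, 0.3, -2.7]
gripper_width: 0.0257
```

Run:
```python
from tgt import *
st();p,e,c=target(14.0,.07)
plan(p,e,vmax=46,wmax=8)
```

```text
9.3 [ 0.7927 -0.0054  0.4239] [ 173.     16.14 -123.33] [ 0.37  0.31 -2.68] [-1.461  0.235 -0.026] 0.025675184691330278 [  4.9  29.7  44.5 -17.3 -99.8  49.1]
[-0.0302, 0.0551, -0.0898, 42.7, -4.9, 10.3]
[-0.0302, 0.0551, -0.0898, 42.4, -1.5, 12.5]
[-0.0302, 0.0551, -0.0898, 41.6, 1.9, 14.9]
[-0.0302, 0.0551, -0.0898, 40.4, 5.1, 17.2]
[-0.0302, 0.0551, -0.0898, 38.8, 8.1, 19.6]
[-0.0302, 0.0551, -0.0898, 36.8, 10.9, 22.0]
[-0.0302, 0.0551, -0.0898, 34.4, 13.4, 24.3]
```

Call:
step_arm:
  deltas:
    - [-0.03,0.055,-0.09,43,-5,10,-1]
    - [-0.03,0.055,-0.09,42,-1,12,-1]
    - [-0.03,0.055,-0.09,42,2,15,-1]
    - [-0.03,0.055,-0.09,40,5,17,-1]
    - [-0.03,0.055,-0.09,38,8,19,-1]
    - [-0.03,0.055,-0.09,34,10,20,-1]
    - [-0.02,0.04,-0.07,24,9,15,-1]
    - [0,0,0,0,0,0,-1]

```text
time_s: 10.1
tcp_pos: [0.6754, -0.2442, 0.2721]
eef_rot: [166.7, 0.4, -83.4]
contact_force: [-0.9, 0.1, -3.2]
gripper_width: 0.026
```

Run:
```python
from tgt import *
st();p,e,c=target(14.0,.03);plan(p,e,vmax=20,wmax=8)
f=r.capture("scene")[:,:,::-1].copy(); t=r.capture("top")[:,:,::-1].copy()
Q,o=gauge_pose();L=[Q.apply(P)+o for P in gaugeL()]+[pose(*S,P) for P in studL()]
cv2.imwrite("pics/ap1.png",np.hstack([draw(f,"scene",L,165,110,95,130,4),draw(t,"top",L,315,130,100,130,4)]))
```

```text
10.1 [ 0.6754 -0.2442  0.2721] [166.71   0.45 -83.39] [-0.88  0.06 -3.2 ] [ 0.087 -0.843 -0.038] 0.025957199194426225 [ -3.4  31.7  22.2   1.9 -93.6  99.9]
[-0.0026, 0.0007, 0.002, -1.0, 2.2, 15.2]
[-0.0026, 0.0007, 0.002, -1.0, 2.2, 15.2]
[-0.0026, 0.0007, 0.002, -1.0, 2.2, 15.2]
```

View pics/ap1.png

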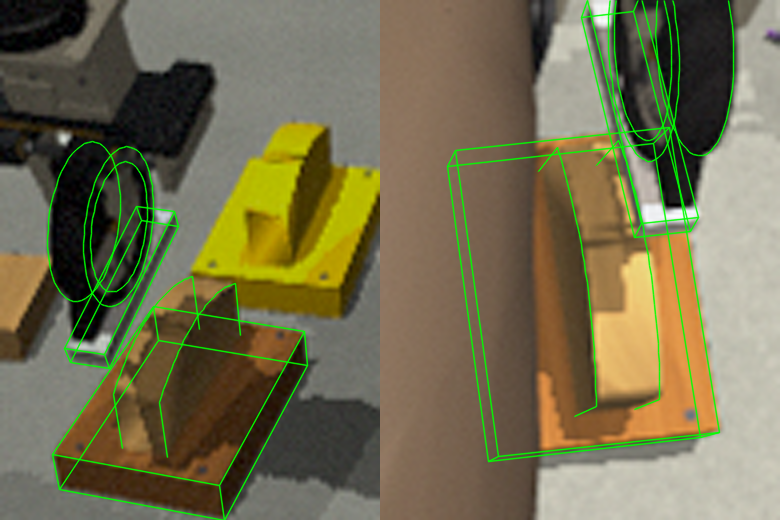

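Call:
step_arm:
  deltas:
    - [-0.004,0.001,0.002,-1,2,15,-1]
    - [-0.004,0.001,0.002,-1,2,15,-1]
    - [-0.003,0.001,0.002,-1,2,12,-1]
    - [0,0,0,0,0,0,-1]
    - [0,0,0,0,0,0,-1]

```text
time_s: 10.7
tcp_pos: [0.6671, -0.2381, 0.2399]
eef_rot: [167.2, 0.1, -84.0]
contact_force: [-0.1, -0.8, -2.7]
gripper_width: 0.0259
```

Run:
```python
from tgt import *
st();p,e,c=target(14.0,.0);plan(p,e,n=1)
```

```text
10.7 [ 0.6671 -0.2381  0.2399] [ 1.6723e+02  1.1000e-01 -8.3990e+01] [-0.09 -0.77 -2.72] [ 0.005 -0.874 -0.038] 0.025876875276036843 [ -2.9  31.   17.    1.9 -88.7  98.7]
[-0.017, -0.0012, -0.0054, 3.9, 7.5, 42.6]
```

Call:
step_arm:
  deltas:
    - [-0.01,-0.001,-0.003,2,4,12,-1]
    - [-0.01,-0.001,-0.003,2,4,12,-1]
    - [0,0,0,0,0,0,-1]
    - [0,0,0,0,0,0,-1]

```text
time_s: 11.1
tcp_pos: [0.6544, -0.2438, 0.2181]
eef_rot: [166.2, 0.3, -83.7]
contact_force: [-0.3, -0.1, -2.5]
gripper_width: 0.0258
```

Run:
```python
from tgt import *
st();p,e,c=target(14.0,.0);plan(p,e,n=1)
```

```text
11.1 [ 0.6544 -0.2438  0.2181] [166.15   0.29 -83.65] [-0.25 -0.06 -2.47] [-0.05  -0.988  0.023] 0.025830581477877094 [ -3.4  31.2  14.3   2.  -86.8  99.4]
[0.0019, 0.0005, 0.001, -0.4, -0.9, 18.4]
```

Call:
step_arm:
  deltas:
    - [0.001,0,0.001,0,0,7,-1]
    - [0,0,0,0,0,5,-1]
    - [0,0,0,0,0,0,-1]
    - [0,0,0,0,0,0,-1]

```text
time_s: 11.5
tcp_pos: [0.6515, -0.2443, 0.2054]
eef_rot: [166.2, 0.3, -83.7]
contact_force: [0.5, 0.8, -3.6]
gripper_width: 0.0261
```

Run:
```python
from tgt import *
st();p,e,c=target(14.0,.0);plan(p,e,n=1)
```

```text
11.5 [ 0.6515 -0.2443  0.2054] [166.23   0.27 -83.73] [ 0.55  0.8  -3.61] [-0.038 -0.956  0.038] 0.026096685468723773 [ -3.4  31.2  12.8   2.  -85.1  99.3]
[0.0005, 0.0004, -0.0004, -0.6, -0.7, 5.4]
```

```bash
cat > two.py <<'E'
import sys
from tgt import *
n=sys.argv[1];wire=len(sys.argv)>2
F=lambda c:np.mean([r.capture(c).astype(float) for _ in range(3)],0).astype(np.uint8)[:,:,::-1].copy()
f=F("scene");t=F("top");cv2.imwrite(f"pics/{n}s.png",f);cv2.imwrite(f"pics/{n}t.png",t)
Q,o=gauge_pose();L=[Q.apply(P)+o for P in gaugeL()]+[pose(*S,P) for P in studL()]
a=draw(f,"scene",L if wire else [],175,130,60,90,6);b=draw(t,"top",L if wire else[],345,145,60,90,6)
cv2.imwrite(f"pics/{n}.png",np.hstack([a,b]))
E
python3 two.py ap2
```

```text
(no output)
```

View pics/ap2.png

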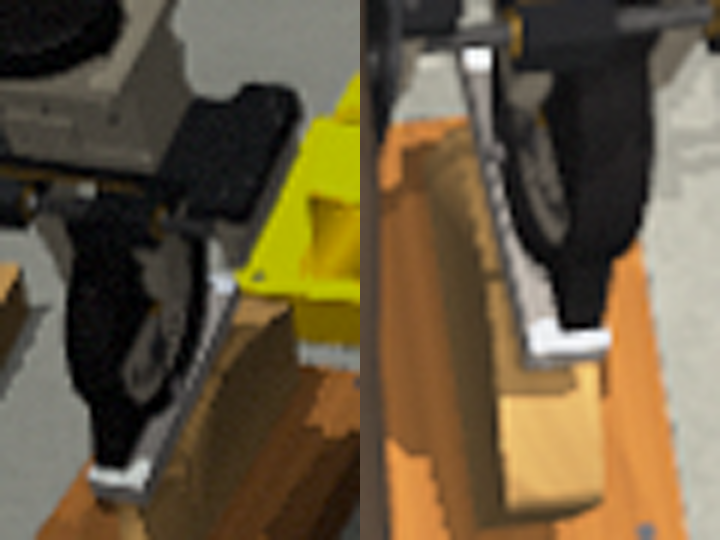

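Call:
step_arm:
  deltas:
    - [0,0,0,0,0,3,-1]
    - [0,0,0,0,0,0,-1]
    - [0,0,0,0,0,0,-1]

```text
time_s: 12.1
tcp_pos: [0.651, -0.2443, 0.2027]
eef_rot: [166.3, 0.3, -83.7]
contact_force: [-0.4, 0.3, -3.3]
gripper_width: 0.026
```

Call:
step_arm:
  deltas:
    - [0,0,0,0,0,2,-1]
    - [0,0,0,0,0,0,-1]
    - [0,0,0,0,0,0,-1]

```text
time_s: 12.4
tcp_pos: [0.6505, -0.2444, 0.2006]
eef_rot: [166.3, 0.3, -83.7]
contact_force: [-0.4, 0.2, -2.7]
gripper_width: 0.0259
```

Run:
```python
from tgt import *
st();p,e,c=target(14.0,.0);plan(p,e,n=1)
```

```text
12.4 [ 0.6505 -0.2444  0.2006] [166.27   0.26 -83.73] [-0.37  0.18 -2.73] [-0.04  -1.001  0.005] 0.02589772387502004 [ -3.4  31.3  12.2   2.  -84.5  99.3]
[-0.0002, 0.0003, -0.0004, -0.6, -0.6, 0.4]
```

Call:
step_arm:
  deltas:
    - [0,0,0,0,0,1,-1]
    - [0,0,0,0,0,0,-1]
    - [0,0,0,0,0,0,-1]

```text
time_s: 12.7
tcp_pos: [0.6506, -0.2444, 0.2004]
eef_rot: [166.3, 0.2, -83.7]
contact_force: [0.7, -0.4, -3.0]
gripper_width: 0.026
```

Call:
step_arm:
  deltas:
    - [0,0,0,0,0,1,-1]
    - [0,0,0,0,0,0,-1]
    - [0,0,0,0,0,0,-1]

```text
time_s: 13.0
tcp_pos: [0.6507, -0.2444, 0.2003]
eef_rot: [166.4, 0.2, -83.7]
contact_force: [0.5, -0.4, -1.3]
gripper_width: 0.026
```

Run:
```python
from tgt import *
st();p,e,c=target(14.0,.0);plan(p,e,n=1)
```

```text
13.0 [ 0.6507 -0.2444  0.2003] [166.41   0.21 -83.69] [ 0.54 -0.36 -1.34] [ 0.144 -0.765 -0.042] 0.025999204576359028 [ -3.4  31.2  12.    2.1 -84.3  99.3]
[-0.0026, -0.0008, 0.0, -0.6, -0.3, 0.2]
```

Call:
step_arm:
  deltas:
    - [-0.003,0,0,0,0,1.5,-1]
    - [0,0,0,0,0,0,-1]
    - [0,0,0,0,0,0,-1]

```text
time_s: 13.3
tcp_pos: [0.6511, -0.2444, 0.2001]
eef_rot: [166.4, 0.2, -83.7]
contact_force: [-0.2, 1.0, -1.8]
gripper_width: 0.0262
```

```bash
python3 - <<'E'
from tgt import *
st();p,e,c=target(14.0,.0);plan(p,e,n=1)
E
python3 two.py c1
```

```text
13.3 [ 0.6511 -0.2444  0.2001] [ 1.6635e+02  1.6000e-01 -8.3660e+01] [-0.17  0.97 -1.78] [ 0.163 -0.845 -0.005] 0.02622568892981887 [ -3.4  31.3  12.1   2.1 -84.3  99.3]
[-0.0016, -0.0018, 0.0003, -0.7, 0.1, 0.1]
```

View pics/c1.png

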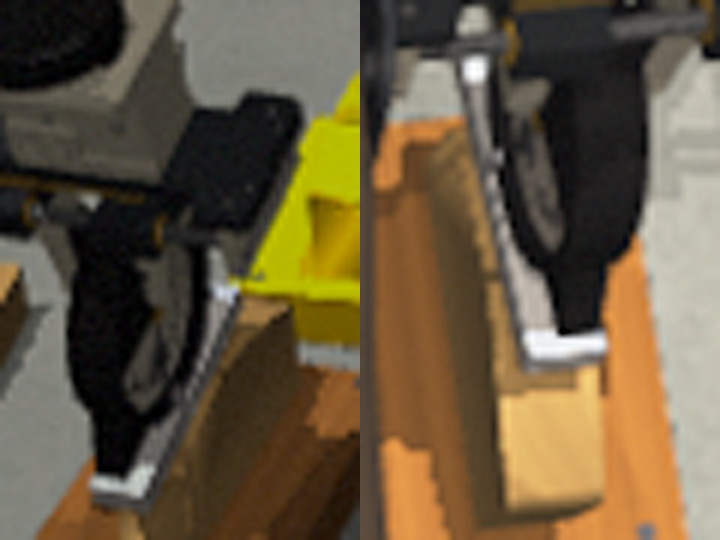

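Call:
step_arm:
  deltas:
    - [-0.002,-0.002,0,0,0,3,-1]
    - [0,0,0,0,0,0,-1]
    - [0,0,0,0,0,0,-1]

```text
time_s: 13.9
tcp_pos: [0.6516, -0.2445, 0.2002]
eef_rot: [166.4, 0.2, -83.6]
contact_force: [-0.2, -0.1, -3.2]
gripper_width: 0.0256
```

Run:
```python
from tgt import *
st();p,e,c=target(14.0,.0);plan(p,e,n=1)
```

```text
13.9 [ 0.6516 -0.2445  0.2002] [166.45   0.18 -83.64] [-0.22 -0.07 -3.18] [ 0.009 -0.939 -0.083] 0.025618808605458725 [ -3.4  31.3  12.1   2.1 -84.2  99.3]
[-0.0033, -0.0015, 0.0008, -0.9, 0.6, 0.3]
```

Call:
step_arm:
  deltas:
    - [-0.003,-0.0015,0.001,-1,1,2,-1]

```text
time_s: 14.0
tcp_pos: [0.6514, -0.2444, 0.1999]
eef_rot: [166.5, 0.1, -83.7]
contact_force: [4.8, 0.4, 11.9]
gripper_width: 0.026
```

```bash
cat > avg.py <<'E'
from tgt import *
F=[];P=[];E=[];M=[]
for _ in range(8):
    r.capture("scene"); s=r.get_state();F.append(s["contact_force"]);P.append(s["tcp_pos"]);E.append(s["eef_rot"]);M.append(s["moment"])
print("F",np.mean(F[2:],0).round(2),np.std(F[2:],0).round(2),"M",np.mean(M[2:],0).round(3));print(np.round(P[0],4),np.round(P[-1],4),np.mean(E,0).round(2))
Q,o=gauge_pose();g=Q.inv().apply([0,0,-1]);print(s["time_s"],"expected pointer",np.degrees(np.arctan2(-g[0],-g[2])),"lean",np.degrees(np.arcsin(Q.as_matrix()[2,1])))
p,e,c=target(14.0,0);plan(p,e,n=1)
E
python3 avg.py
```

```text
F [ 3.14 -0.18  5.24] [0.31 0.39 0.4 ] M [-0.273 -1.409  0.094]
[ 0.6514 -0.2444  0.2   ] [ 0.6514 -0.2444  0.2   ] [ 1.6647e+02  1.2000e-01 -8.3680e+01]
14.4 expected pointer 13.794362635433759 lean 0.1277441550786804
[-0.0036, -0.0022, -0.0002, -0.7, 0.4, 0.0]
```

```bash
cat > dial.py <<'E'
import sys
from tgt import *
n=sys.argv[1]
f=np.mean([r.capture("scene").astype(float) for _ in range(6)],0).astype(np.uint8)[:,:,::-1].copy()
cv2.imwrite(f"pics/{n}.png",f);st()
Q,o=gauge_pose();c=proj("scene",Q.apply([0,-.01,.05])+o)[0];x0,y0=int(c[0]-16),int(c[1]-20);print(x0,y0,proj("scene",Q.apply([[0,-.01,.072],[-.0505*np.sin(.2443),-.01,.072-.0505*np.cos(.2443)]])+o))
cv2.imwrite(f"pics/{n}d.png",cv2.resize(f[y0:y0+36,x0:x0+34],None,fx=16,fy=16,interpolation=cv2.INTER_CUBIC))
E
python3 dial.py d1
```

```text
14.7 [ 0.6514 -0.2444  0.2   ] [ 1.6647e+02  1.2000e-01 -8.3680e+01] [ 3.88 -0.39  5.63] [-0.271 -1.359  0.079] 0.025904294449485617 [ -3.4  31.2  12.    2.1 -84.2  99.2]
186 167 [[200.93123847 182.46410312]
 [202.94389802 195.91319734]]
```

View pics/d1d.png

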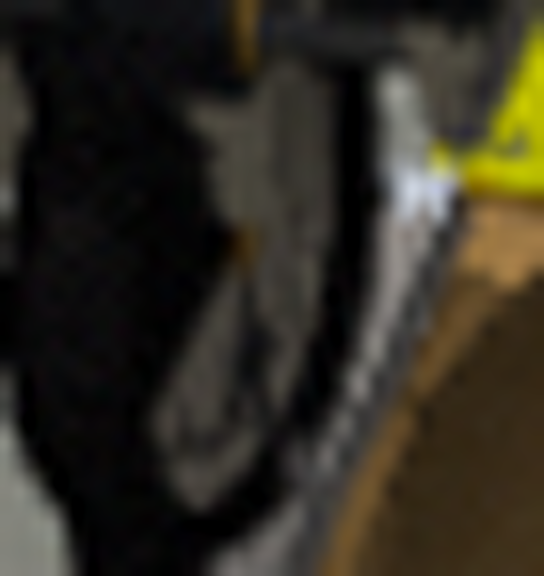

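Run:
```python
from tgt import *
f=cv2.imread("pics/d1.png")
Q,o=gauge_pose();L=[Q.apply(P)+o for P in gaugeL()]
t=.2443;P=lambda rr,a,y=-.010:[-rr*np.sin(a),y,.072-rr*np.cos(a)]
L.append(Q.apply([P(.0,t),P(.0455,t)])+o)
for da in(-.0611,.0611):
  L.append(Q.apply([P(.0455,t),P(.0555,t)])+o)
a=draw(f,"scene",[],180,155,42,62,9);b=draw(f,"scene",L,180,155,42,62,9)
cv2.imwrite("pics/d1o.png",np.hstack([a,b]))
```

```text
(no output)
```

View pics/d1o.png

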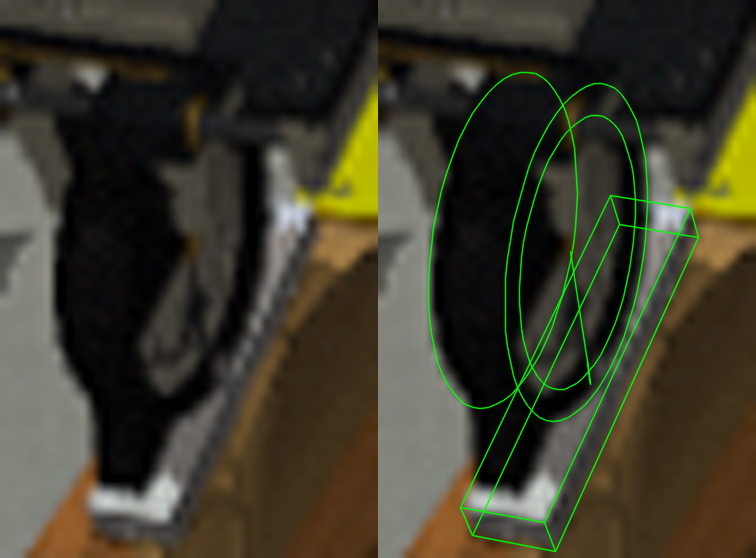

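Run:
```python
from tgt import *
f=cv2.imread("pics/d1.png")
g=np.clip(f.astype(float)*2.2,0,255).astype(np.uint8)
Q,o=gauge_pose();P=lambda rr,a,y=-.010:[-rr*np.sin(a),y,.072-rr*np.cos(a)]
L=[]
t=np.radians(14);L+=[Q.apply([P(.0455,t-.077),P(.0455,t+.077),P(.0555,t+.063),P(.0555,t-.063),P(.0455,t-.077)])+o]
a=draw(g,"scene",[],190,175,24,36,16);b=draw(g,"scene",L,190,175,24,36,16)
cv2.imwrite("pics/d1p.png",np.hstack([a,b]))
```

```text
(no output)
```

View pics/d1p.png

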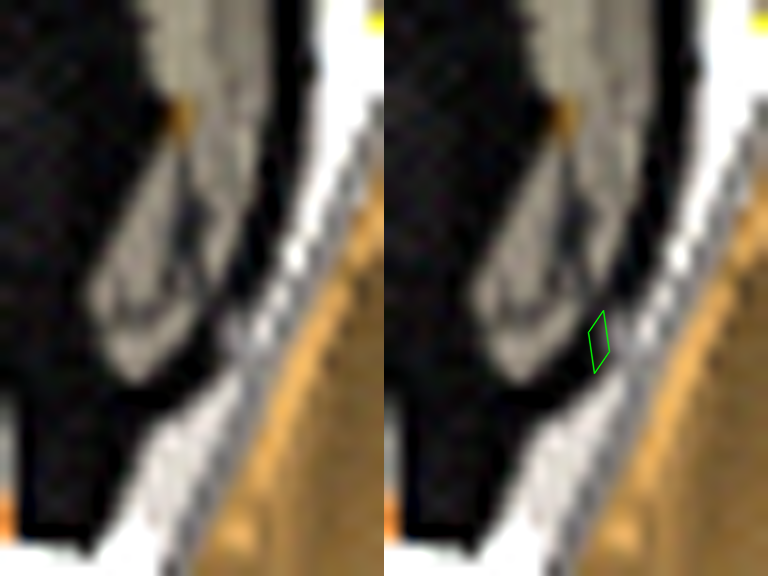

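Contact works, and the base outline matches the model to within about 1 px. From here the dial is too oblique and dark to trust the mark closely. About 33 s are left, so I'll lift off, recheck the pointer against the tab close up, which also shows any slip in the grip, and come back.

Run:
```python
from tgt import *
C=np.array([1.449,.324,.879]);p=np.array([.93,.22,.59])
d=C-p-np.array([.045,.0,-.02]);az=np.arctan2(d[1],d[0]);el=np.arcsin(d[2]/np.linalg.norm(d))
print(np.degrees([az,el]))
n=np.array([np.cos(az)*np.cos(el),np.sin(az)*np.cos(el),np.sin(el)])
gx=np.array([-np.sin(az),np.cos(az),0]);
Qg=R.from_matrix(np.c_[gx,-n,np.cross(gx,-n)])*R.from_rotvec([0,np.radians(-14.0),0])
T=Qg*Rrel.inv();e=T.as_euler("xyz",degrees=True);print(e.round(2))
s=r.get_state();q=R.from_euler("xyz",s["eef_rot"],degrees=True);p0=np.array(s["tcp_pos"])-q.apply([0,0,.06])
plan(p,e,pos=p0,rot=q,vmax=46,wmax=8.2)
```

```text
[12.37513142 32.48703235]
[ 166.22   32.74 -167.7 ]
[0.0297, -0.0561, 0.0909, -30.8, -16.3, -28.2]
[0.0297, -0.0561, 0.0909, -33.7, -14.1, -26.0]
[0.0297, -0.0561, 0.0909, -36.3, -11.7, -23.6]
[0.0297, -0.0561, 0.0909, -38.5, -9.0, -21.2]
[0.0297, -0.0561, 0.0909, -40.3, -6.0, -18.8]
[0.0297, -0.0561, 0.0909, -41.7, -2.7, -16.3]
[0.0297, -0.0561, 0.0909, -42.6, 0.6, -13.9]
[0.0297, -0.0561, 0.0909, -43.1, 4.2, -11.6]
[0.0297, -0.0561, 0.0909, -43.2, 7.8, -9.4]
[0.0297, -0.0561, 0.0909, -42.8, 11.4, -7.2]
[0.0297, -0.0561, 0.0909, -41.9, 15.1, -5.2]
[0.0297, -0.0561, 0.0909, -40.6, 18.7, -3.4]
[0.0297, -0.0561, 0.0909, -38.9, 22.3, -1.8]
[0.0297, -0.0561, 0.0909, -36.8, 25.7, -0.4]
```

Call:
step_arm:
  deltas:
    - [0,0,0,0,0,-30,-1]
    - [0,0,0,0,0,-35,-1]
    - [0.03,-0.056,0.091,-31,-16,-28,-1]
    - [0.03,-0.056,0.091,-34,-14,-26,-1]
    - [0.03,-0.056,0.091,-36,-12,-24,-1]
    - [0.03,-0.056,0.091,-38,-9,-21,-1]
    - [0.03,-0.056,0.091,-40,-6,-19,-1]
    - [0.03,-0.056,0.091,-42,-3,-16,-1]
    - [0.03,-0.056,0.091,-43,1,-14,-1]
    - [0.03,-0.056,0.091,-43,4,-12,-1]

```text
time_s: 15.7
tcp_pos: [0.8243, 0.0227, 0.4457]
eef_rot: [171.2, 18.6, -132.3]
contact_force: [1.0, -0.9, -2.8]
gripper_width: 0.0256
```

Run:
```python
from plan import *
st();plan([.93,.22,.59],[166.22,32.74,-167.7],vmax=46,wmax=8.2)
```

```text
15.7 [0.8243 0.0227 0.4457] [ 171.23   18.6  -132.34] [ 1.02 -0.9  -2.83] [-1.682  0.464 -0.079] 0.025594684162906424 [  5.6  31.3  49.8 -19.2 -99.9  38.7]
[0.0305, -0.0571, 0.0832, -42.0, 10.7, -9.7]
[0.0305, -0.0571, 0.0832, -41.4, 13.9, -7.7]
[0.0305, -0.0571, 0.0832, -40.5, 17.1, -5.9]
[0.0305, -0.0571, 0.0832, -39.3, 20.3, -4.2]
[0.0305, -0.0571, 0.0832, -37.6, 23.4, -2.6]
[0.0305, -0.0571, 0.0832, -35.7, 26.4, -1.3]
```

Call:
step_arm:
  deltas:
    - [0.03,-0.057,0.083,-42,11,-10,-1]
    - [0.03,-0.057,0.083,-41,14,-8,-1]
    - [0.03,-0.057,0.083,-40,17,-6,-1]
    - [0.03,-0.057,0.083,-39,20,-4,-1]
    - [0.03,-0.057,0.083,-37,23,-3,-1]
    - [0.02,-0.04,0.055,-26,20,-1,-1]
    - [0,0,0,0,0,0,-1]
    - [0,0,0,0,0,0,-1]
    - [0,0,0,0,0,0,-1]
    - [0,0,0,0,0,0,-1]

```text
time_s: 16.7
tcp_pos: [0.9283, 0.2169, 0.5747]
eef_rot: [166.1, 31.1, -167.1]
contact_force: [0.7, 0.1, -2.6]
gripper_width: 0.0256
```

Call:
step_arm:
  deltas:
    - [0,0,0,0,0,0,-1]
    - [0,0,0,0,0,0,-1]
    - [0,0,0,0,0,0,-1]
    - [0,0,0,0,0,0,-1]
    - [0,0,0,0,0,0,-1]
    - [0,0,0,0,0,0,-1]
    - [0,0,0,0,0,0,-1]
    - [0,0,0,0,0,0,-1]

```text
time_s: 17.5
tcp_pos: [0.9287, 0.2125, 0.5739]
eef_rot: [166.1, 31.0, -167.3]
contact_force: [0.7, -0.2, -2.5]
gripper_width: 0.0263
```

```bash
python3 look.py view4
python3 - <<'E'
import cv2,numpy as np
F=cv2.imread("pics/view4.png").astype(int)
B,Rr=F[:,:,0],F[:,:,2]
w=np.clip(Rr-B-40,0,80)[125:165,330:385]; ys,xs=np.mgrid[125:165,330:385]
print((w*xs).sum()/w.sum(),(w*ys).sum()/w.sum(),w.sum())
E
```

```text
17.5 [0.9287 0.2125 0.5739] [ 166.12   31.   -167.28] [ 0.72 -0.23 -2.49] [-1.503  2.126  0.028] 0.02634634851696532 [ 20.4  31.6  58.2  -9.9 -84.2  -5.7]
expected pointer 14.095920370894385 lean -30.734356091688102 o [0.96840381 0.24643446 0.49683629]
307 143
338.49553933495537 153.16139497161396 2466
```

View pics/view4d.png

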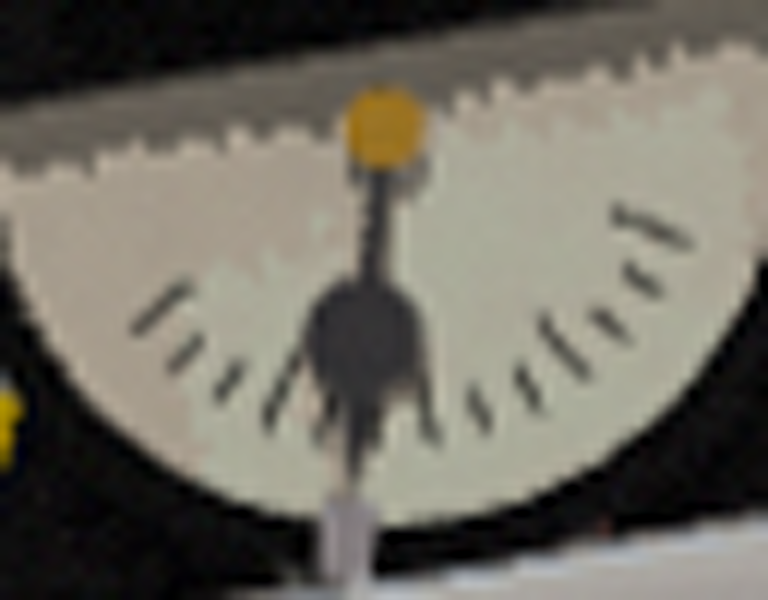

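Run:
```python
import cv2,numpy as np
F=cv2.imread("pics/view4.png").astype(int); f=F.sum(2)//3
print("cols 328..343")
for y in list(range(158,193)): print(y,f[y,328:345])
w=np.clip(F[:,:,2]-F[:,:,0]-40,0,80)[148:160,332:345]; ys,xs=np.mgrid[148:160,332:345]
print((w*xs).sum()/w.sum(),(w*ys).sum()/w.sum(),w.sum())
```

```text
cols 328..343
158 [153 152 152 151 150 153 152 149 116  99  53  75  93 109 139 167 165]
159 [154 151 153 151 152 153 152 155 151 109  55  87 120 131 168 166 164]
160 [152 152 153 153 155 158 156 152 149  92  51 103 164 159 165 164 164]
161 [155 153 153 155 156 165 160 155 151 105  52 107 170 165 165 165 165]
162 [154 154 154 154 155 162 152 153 146  71  53 109 170 165 164 163 165]
163 [155 159 154 153 155 158 156 157 147  76  61 115 170 166 165 164 165]
164 [156 165 157 155 159 160 165 165 146  56  68 122 169 165 164 164 165]
165 [154 165 165 163 162 164 162 150 132  56  69 120 171 166 165 166 164]
166 [157 162 163 163 166 165 139  90  81  47  57 100 157 170 165 164 166]
167 [164 163 165 165 164 137  69  48  50  51  50  55  99 154 169 165 163]
168 [163 164 165 167 148  69  48  50  52  52  51  50  54 105 166 166 164]
169 [165 165 165 163 122  42  50  51  53  53  52  52  49  74 144 167 165]
170 [164 163 166 159  90  49  48  52  51  53  53  53  50  66 129 168 165]
171 [165 164 166 149  75  49  51  53  51  54  52  53  50  62 123 168 164]
172 [166 167 159 101  82  48  50  50  52  50  54  
[... 846 characters left out ...]
 158 161 167 166 161 130 120 121 153 161 166 165 168 168 168 167]
185 [ 57 111 122 145 143 145 133 122 126 136 148 170 168 157 156 148 150]
186 [  7   9   9  34  40  85 137 124 126 128 122 144 137 106  98  68  64]
187 [ 15  11  13   9   8  60 136 125 128 122  61   0   1   3   7  10   6]
188 [ 15  14  13   7   3  62 136 123 128 121  41   6  13  16  13  17  13]
189 [  4  16  23  11  12  65 132 124 125 119  18  13   7  14  12   9   7]
190 [ 12  14  39  49  31  63 123 120 133 127  11   9  16  30  46  59  90]
191 [  1   6  39  75  54  62  94 109 149 151 107 111 114 117 126 131 158]
192 [ 84  91 105 119 120 118 118 131 165 167 175 182 180 177 176 172 166]
338.49553933495537 153.16139497161396 2466
```

The close view agrees again: the pointer is 0.2–0.4° past the tab at an expected 14.1°, so the gauge hasn't slipped and the mark is about 13.9°. I'm going back to the stud.

Run:
```python
from tgt import *
p,e,c=target(13.9,.06);print(p,e)
plan(p,e,vmax=46,wmax=8)
```

```text
[ 0.66476184 -0.24215898  0.25841541] [166.35986243   0.25238624 -83.70477648]
[-0.0281, 0.0544, -0.091, 33.5, -28.2, -0.6]
[-0.0281, 0.0544, -0.091, 35.9, -25.0, 0.5]
[-0.0281, 0.0544, -0.091, 38.0, -21.7, 1.9]
[-0.0281, 0.0544, -0.091, 39.7, -18.2, 3.4]
[-0.0281, 0.0544, -0.091, 40.9, -14.7, 5.2]
[-0.0281, 0.0544, -0.091, 41.8, -11.1, 7.1]
[-0.0281, 0.0544, -0.091, 42.2, -7.5, 9.1]
[-0.0281, 0.0544, -0.091, 42.1, -3.9, 11.2]
[-0.0281, 0.0544, -0.091, 41.7, -0.5, 13.4]
[-0.0281, 0.0544, -0.091, 40.8, 2.9, 15.7]
[-0.0281, 0.0544, -0.091, 39.4, 6.1, 18.0]
[-0.0281, 0.0544, -0.091, 37.7, 9.0, 20.3]
[-0.0281, 0.0544, -0.091, 35.6, 11.8, 22.6]
[-0.0281, 0.0544, -0.091, 33.1, 14.2, 24.9]
```

Call:
step_arm:
  deltas:
    - [-0.028,0.054,-0.091,33,-28,-1,-1]
    - [-0.028,0.054,-0.091,36,-25,0,-1]
    - [-0.028,0.054,-0.091,38,-22,2,-1]
    - [-0.028,0.054,-0.091,40,-18,3,-1]
    - [-0.028,0.054,-0.091,41,-15,5,-1]
    - [-0.028,0.054,-0.091,42,-11,7,-1]
    - [-0.028,0.054,-0.091,42,-8,9,-1]

```text
time_s: 18.4
tcp_pos: [0.7959, -0.0191, 0.4173]
eef_rot: [172.8, 15.7, -121.9]
contact_force: [0.9, -0.3, -2.7]
gripper_width: 0.0257
```

Run:
```python
from tgt import *
st();p,e,c=target(13.9,.06)
plan(p,e,vmax=44,wmax=8)
```

```text
18.4 [ 0.7959 -0.0191  0.4173] [ 172.82   15.73 -121.88] [ 0.85 -0.26 -2.73] [-1.475  0.247 -0.008] 0.025722280611412865 [   3.9   30.9   45.7  -17.3 -100.9   51.4]
[-0.0287, 0.0537, -0.0864, 41.7, -2.4, 11.6]
[-0.0287, 0.0537, -0.0864, 41.1, 0.8, 13.8]
[-0.0287, 0.0537, -0.0864, 40.1, 3.9, 16.1]
[-0.0287, 0.0537, -0.0864, 38.7, 6.8, 18.3]
[-0.0287, 0.0537, -0.0864, 36.9, 9.5, 20.6]
[-0.0287, 0.0537, -0.0864, 34.9, 12.0, 22.9]
[-0.0287, 0.0537, -0.0864, 32.4, 14.2, 25.0]
```

Call:
step_arm:
  deltas:
    - [-0.028,0.054,-0.086,42,-2,11,-1]
    - [-0.028,0.054,-0.086,41,1,14,-1]
    - [-0.028,0.054,-0.086,40,4,16,-1]
    - [-0.028,0.054,-0.086,38,7,18,-1]
    - [-0.028,0.054,-0.086,36,9,19,-1]
    - [-0.028,0.054,-0.086,32,10,18,-1]
    - [-0.02,0.035,-0.06,20,8,14,-1]
    - [0,0,0,0,0,0,-1]

```text
time_s: 19.2
tcp_pos: [0.6751, -0.2404, 0.2686]
eef_rot: [166.9, 0.4, -84.1]
contact_force: [-0.4, 1.1, -3.6]
gripper_width: 0.026
```

Run:
```python
from tgt import *
st();p,e,c=target(13.9,.01)
plan(p,e,n=4)
```

```text
19.2 [ 0.6751 -0.2404  0.2686] [166.89   0.37 -84.06] [-0.44  1.05 -3.59] [ 0.126 -0.864 -0.052] 0.02599010052261655 [ -3.2  31.6  21.6   1.7 -93.   99. ]
[-0.0023, 0.0009, -0.0014, 0.3, 2.1, 15.6]
[-0.0023, 0.0009, -0.0014, 0.3, 2.1, 15.6]
[-0.0023, 0.0009, -0.0014, 0.3, 2.1, 15.6]
[-0.0023, 0.0009, -0.0014, 0.2, 2.0, 15.6]
```

Call:
step_arm:
  deltas:
    - [-0.004,0.001,-0.0015,0,2,15,-1]
    - [-0.003,0.001,-0.0015,0,2,15,-1]
    - [-0.003,0.001,-0.0015,0,2,14,-1]
    - [-0.002,0.001,-0.0015,0,2,8,-1]
    - [0,0,0,0,0,0,-1]
    - [0,0,0,0,0,0,-1]

```text
time_s: 19.8
tcp_pos: [0.6605, -0.2404, 0.2223]
eef_rot: [167.0, 0.2, -84.0]
contact_force: [-0.4, -0.2, -3.2]
gripper_width: 0.0258
```

Run:
```python
from tgt import *
st();p,e,c=target(13.9,.00)
plan(p,e,n=1)
```

```text
19.8 [ 0.6605 -0.2404  0.2223] [167.04   0.2  -83.96] [-0.4  -0.22 -3.24] [-0.075 -0.912 -0.022] 0.025801653301487554 [ -3.1  31.   14.7   1.9 -86.6  98.9]
[-0.012, 0.0001, -0.0046, 2.3, 5.2, 23.8]
```

Call:
step_arm:
  deltas:
    - [-0.008,0,-0.003,2,3,9,-1]
    - [-0.007,0,-0.003,1,3,9,-1]
    - [0,0,0,0,0,0,-1]
    - [0,0,0,0,0,0,-1]

```text
time_s: 20.2
tcp_pos: [0.6516, -0.2446, 0.2065]
eef_rot: [166.3, 0.2, -83.6]
contact_force: [-0.1, 0.2, -2.8]
gripper_width: 0.0261
```

Run:
```python
from tgt import *
st();p,e,c=target(13.9,.00)
plan(p,e,n=1)
```

```text
20.2 [ 0.6516 -0.2446  0.2065] [166.31   0.24 -83.61] [-0.1   0.23 -2.77] [ 0.045 -0.967  0.06 ] 0.026105415455041806 [ -3.4  31.2  12.8   2.1 -85.1  99.4]
[0.0008, -0.0006, 0.0016, -1.0, -0.5, 6.4]
```

Call:
step_arm:
  deltas:
    - [0,0,0.001,-1,0,4,-1]
    - [0,0,0,0,0,1.5,-1]
    - [0,0,0,0,0,0,-1]
    - [0,0,0,0,0,0,-1]

```text
time_s: 20.6
tcp_pos: [0.6503, -0.2437, 0.2009]
eef_rot: [166.3, 0.2, -83.7]
contact_force: [0.3, 0.3, -2.4]
gripper_width: 0.0253
```

Run:
```python
from tgt import *
st();p,e,c=target(13.9,.00)
plan(p,e,n=1)
```

```text
20.6 [ 0.6503 -0.2437  0.2009] [166.34   0.22 -83.67] [ 0.32  0.25 -2.39] [ 0.045 -1.014  0.026] 0.02529455687617906 [ -3.4  31.2  12.1   2.1 -84.4  99.3]
[0.0003, -0.0007, 0.0004, 0.0, -0.3, 0.7]
```

Call:
step_arm:
  deltas:
    - [0,-0.001,0,0,0,1.6,-1]

```text
time_s: 20.7
tcp_pos: [0.6505, -0.2439, 0.2002]
eef_rot: [166.4, 0.2, -83.7]
contact_force: [0.7, 2.1, 5.8]
gripper_width: 0.0261
```

```bash
sed -i 's/target(14.0,0)/target(13.9,0)/' avg.py; python3 avg.py
```

```text
F [0.96 0.71 4.62] [0.34 0.41 0.78] M [ 0.465 -0.476 -0.117]
[ 0.6503 -0.2438  0.2003] [ 0.6503 -0.2439  0.2002] [166.41   0.24 -83.67]
21.1 expected pointer 13.848573508223621 lean 0.012706663348391998
[-0.0009, -0.0004, 0.0005, -0.1, -0.1, 0.0]
```

Call:
step_arm:
  deltas:
    - [-0.001,0,0,0,0,1,-1]

```text
time_s: 21.2
tcp_pos: [0.6504, -0.2439, 0.2002]
eef_rot: [166.4, 0.2, -83.7]
contact_force: [0.2, 2.6, 7.9]
gripper_width: 0.0255
```

```bash
python3 avg.py; python3 two.py fin
```

```text
F [0.67 2.44 6.5 ] [0.27 0.39 0.23] M [ 0.805 -0.164 -0.218]
[ 0.6504 -0.2439  0.2003] [ 0.6504 -0.2438  0.2002] [166.41   0.21 -83.65]
21.6 expected pointer 13.847691776945265 lean 0.03866981310287866
[-0.0009, -0.0009, 0.0007, -0.1, -0.1, 0.0]
```

View pics/fin.png

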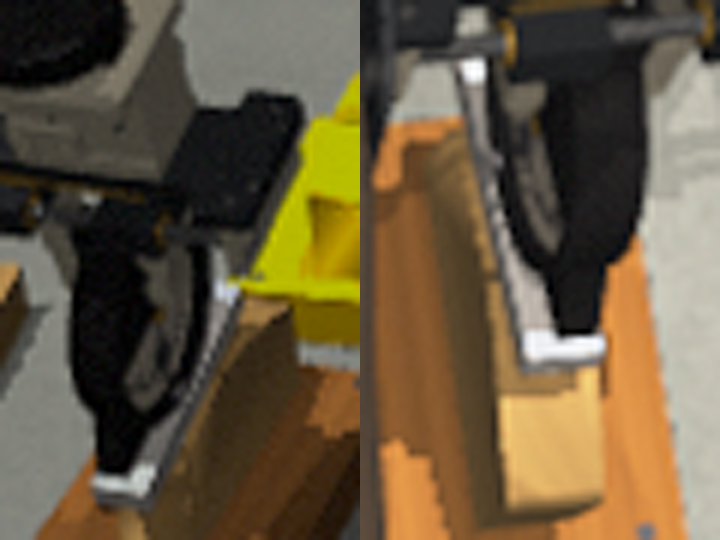

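Call:
step_arm:
  deltas:
    - [0,0,0,0,0,0.2,-1]

```text
time_s: 22.0
tcp_pos: [0.6503, -0.2438, 0.2003]
eef_rot: [166.4, 0.2, -83.7]
contact_force: [0.3, 1.0, 1.2]
gripper_width: 0.0257
```

```bash
python3 avg.py
```

```text
F [0.55 1.98 4.83] [0.36 0.41 0.52] M [ 0.703 -0.17  -0.194]
[ 0.6503 -0.2438  0.2003] [ 0.6504 -0.2438  0.2002] [166.42   0.21 -83.65]
22.4 expected pointer 13.838676192250052 lean 0.042268040099624156
[-0.0011, -0.001, 0.0008, -0.0, -0.1, 0.0]
```

Call:
step_arm:
  deltas:
    - [-0.001,-0.001,0,0,0,-0.8,-1]

```text
time_s: 22.5
tcp_pos: [0.6503, -0.2438, 0.2004]
eef_rot: [166.3, 0.3, -83.7]
contact_force: [0.4, -0.0, -2.2]
gripper_width: 0.0261
```

```bash
python3 avg.py
```

```text
F [ 0.18  0.26 -1.67] [0.48 0.62 0.77] M [ 0.066 -0.907 -0.012]
[ 0.6504 -0.2439  0.2003] [ 0.6503 -0.2438  0.2004] [166.32   0.29 -83.68]
22.9 expected pointer 13.94122596174363 lean -0.03319723133509542
[0.0007, 0.0004, 0.0006, -0.0, -0.1, 0.1]
```

Call:
step_arm:
  deltas:
    - [0,0,0,0,0,0.5,-1]

```text
time_s: 23.0
tcp_pos: [0.6504, -0.2438, 0.2002]
eef_rot: [166.3, 0.3, -83.7]
contact_force: [0.9, 2.0, 4.9]
gripper_width: 0.0254
```

```bash
python3 avg.py
```

```text
F [0.5  1.15 2.26] [0.2  0.46 0.74] M [ 0.415 -0.586 -0.111]
[ 0.6504 -0.2438  0.2003] [ 0.6504 -0.2438  0.2003] [166.35   0.27 -83.67]
23.4 expected pointer 13.90634062463615 lean -0.019367584201683587
[0.0001, 0.0002, 0.0007, -0.1, -0.1, 0.1]
```

```bash
python3 dial.py d2; python3 avg.py
python3 - <<'E'
import cv2,numpy as np
f=cv2.imread("pics/d2.png");g=np.clip(f[160:216,178:222].astype(float)*1.8,0,255).astype(np.uint8)
cv2.imwrite("pics/d2b.png",np.hstack([cv2.resize(g,None,fx=10,fy=10,interpolation=cv2.INTER_CUBIC)]))
E
```

```text
23.7 [ 0.6504 -0.2438  0.2002] [166.35   0.27 -83.67] [0.21 1.93 4.35] [ 0.551 -0.424 -0.135] 0.02571848445565378 [ -3.4  31.2  12.    2.  -84.4  99.3]
186 166 [[201.27784371 182.22758317]
 [203.33471661 195.66496036]]
F [0.83 1.67 5.22] [0.45 0.45 0.2 ] M [ 0.61  -0.426 -0.158]
[ 0.6504 -0.2438  0.2002] [ 0.6504 -0.2438  0.2002] [166.35   0.27 -83.67]
24.1 expected pointer 13.908160794741255 lean -0.01942467653921687
[0.0001, 0.0002, 0.0007, -0.1, -0.0, 0.1]
```

View pics/d2b.png

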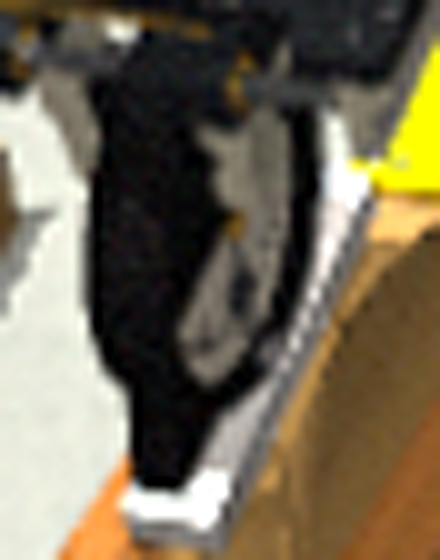

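View pics/d2.png

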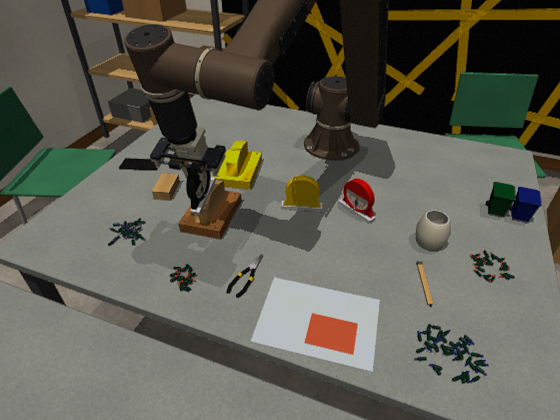

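Call:
step_arm:
  deltas:
    - [0,0,0,0,0,-0.5,-1]

```text
time_s: 24.2
tcp_pos: [0.6504, -0.2438, 0.2003]
eef_rot: [166.3, 0.3, -83.7]
contact_force: [-0.2, 0.3, -2.1]
gripper_width: 0.0258
```

```bash
python3 avg.py|grep F; python3 avg.py; python3 avg.py|grep F
```

```text
F [0.37 0.68 0.37] [0.48 0.37 0.45] M [ 0.167 -0.823 -0.041]
F [ 0.42  0.21 -1.69] [0.49 0.27 0.4 ] M [-0.008 -0.986 -0.031]
[ 0.6504 -0.2438  0.2003] [ 0.6504 -0.2438  0.2004] [166.32   0.29 -83.67]
25.0 expected pointer 13.937941076280875 lean -0.035500813233067405
[0.0007, 0.0005, 0.0006, -0.0, -0.1, 0.2]
F [-0.29  0.24 -2.95] [0.59 0.28 0.55] M [-0.007 -0.967 -0.006]
```

Call:
step_arm:
  deltas:
    - [0,0,0,0,0,0.4,-1]

```text
time_s: 25.5
tcp_pos: [0.6504, -0.2438, 0.2003]
eef_rot: [166.3, 0.3, -83.7]
contact_force: [0.7, 0.2, 0.4]
gripper_width: 0.0257
```

```bash
python3 avg.py|grep F; python3 avg.py; python3 avg.py|grep F
```

```text
F [ 0.12 -0.18 -1.68] [0.49 0.35 0.38] M [-0.011 -0.945  0.016]
F [ 0.19 -0.02 -1.84] [0.57 0.54 0.71] M [ 0.01  -0.959  0.005]
[ 0.6504 -0.2438  0.2003] [ 0.6504 -0.2439  0.2003] [166.35   0.27 -83.67]
26.3 expected pointer 13.914600311611498 lean -0.019299703598628135
[0.0003, 0.0002, 0.0007, -0.1, -0.1, 0.1]
F [ 0.35  0.02 -1.25] [0.53 0.39 0.34] M [-0.018 -0.982 -0.012]
```

Call:
step_arm:
  deltas:
    - [0,0,0,0,0,0.4,-1]

```text
time_s: 26.8
tcp_pos: [0.6504, -0.2438, 0.2002]
eef_rot: [166.4, 0.3, -83.7]
contact_force: [0.0, 1.3, 2.0]
gripper_width: 0.0257
```

```bash
python3 avg.py|grep F; python3 avg.py; python3 avg.py|grep F
```

```text
F [0.43 0.86 1.7 ] [0.37 0.44 0.51] M [ 0.302 -0.68  -0.103]
F [0.69 1.28 3.79] [0.54 0.3  0.57] M [ 0.461 -0.555 -0.126]
[ 0.6504 -0.2438  0.2002] [ 0.6505 -0.2439  0.2002] [166.37   0.26 -83.66]
27.6 expected pointer 13.88725473942336 lean -0.008655012245820465
[-0.0002, -0.0, 0.0007, -0.1, 0.0, 0.1]
F [0.9  1.59 5.01] [0.69 0.4  0.38] M [ 0.565 -0.467 -0.17 ]
```

Call:
step_arm:
  deltas:
    - [0,0,0,0,0,0,-1]

```text
time_s: 28.1
tcp_pos: [0.6504, -0.2439, 0.2002]
eef_rot: [166.4, 0.3, -83.7]
contact_force: [0.3, 1.4, 3.1]
gripper_width: 0.0257
```

```bash
python3 avg.py|grep F; python3 avg.py
```

```text
F [0.57 1.09 4.2 ] [0.7  0.62 0.18] M [ 0.516 -0.492 -0.147]
F [1.02 1.91 4.57] [0.39 0.33 0.51] M [ 0.531 -0.488 -0.136]
[ 0.6505 -0.2439  0.2002] [ 0.6505 -0.2439  0.2002] [166.37   0.26 -83.66]
28.9 expected pointer 13.885856173126049 lean -0.00794639732061258
[-0.0002, -0.0, 0.0008, -0.1, 0.0, 0.1]
```

Call:
step_arm:
  deltas:
    - [0,0,0,0,0,-0.2,-1]
    - [0,0,0,0,0,0,-1]

```text
time_s: 29.1
tcp_pos: [0.6505, -0.2439, 0.2002]
eef_rot: [166.4, 0.3, -83.7]
contact_force: [0.5, 1.1, 4.8]
gripper_width: 0.0261
```

```bash
python3 avg.py|grep F; python3 avg.py
```

```text
F [0.69 1.19 3.73] [0.41 0.46 0.53] M [ 0.435 -0.609 -0.11 ]
F [0.9  0.84 4.13] [0.49 0.31 0.46] M [ 0.417 -0.611 -0.099]
[ 0.6505 -0.2439  0.2002] [ 0.6505 -0.2438  0.2002] [166.36   0.27 -83.66]
29.9 expected pointer 13.895407287524229 lean -0.015219366807894857
[-0.0001, 0.0001, 0.0008, -0.1, 0.0, 0.1]
```

One more small relief, using the same pattern since it holds steady.

Call:
step_arm:
  deltas:
    - [0,0,0,0,0,-0.4,-1]
    - [0,0,0,0,0,0,-1]

```text
time_s: 30.1
tcp_pos: [0.6505, -0.2439, 0.2002]
eef_rot: [166.3, 0.3, -83.7]
contact_force: [1.3, 1.6, 3.0]
gripper_width: 0.0259
```

```bash
python3 avg.py|grep F; python3 avg.py
```

```text
F [1.22 0.77 3.02] [0.4  0.64 0.33] M [ 0.223 -0.79  -0.059]
F [1.11 0.99 2.23] [0.41 0.19 0.58] M [ 0.222 -0.854 -0.062]
[ 0.6504 -0.2439  0.2003] [ 0.6504 -0.2438  0.2002] [166.34   0.28 -83.67]
30.9 expected pointer 13.918913848638937 lean -0.026244428280202868
[0.0003, 0.0003, 0.0006, -0.1, -0.0, 0.1]
```

The load is now steady at about 5 N, with 13.9° of tilt and no lean. I'm handing it in.

```bash
python3 -c "
from plant import r
print(r.close_job()); print(r.get_state()['contact_force'])"
```

```text
the job is handed in; nothing more can be done
None
the job is handed in; nothing more can be done
```

I gripped the black gauge and rested its base along the wooden stud's crowned edge. It touches about 38 mm outward of the crown, and I handed the job in at about 31 s of the 48 s, still holding it there.

- **Mark:** Two close views put the marker tab at +13.8° to +14.05°, so I aimed for 13.9°. A first, farther view gave 13.2–14.4°. A second gave about 14.5–15.7°, which disagrees; I set it aside because the pointer image was poor. The second close view, taken after a first touch on the wood, showed no slip in the grip.
- **Final pose:** The arm's pose puts the settled pointer at 13.9°, with about 0.03° of sideways lean. The support force on the base was about 5 N, nearly steady over the last 0.8 s (3.0 then 2.2 N at the wrist).
- **Less certain:** At the stud the dial is too oblique and dark to read the pointer against the tab to a degree. That match rests on the close views plus the arm's own angles. A wrist side force of about 1 N remained.
- **Bystanders:** The pliers, pot, pencil and loose offcut look untouched in the last full picture.

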